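# Swap the empty case at the bottom of the tilted case stand

### The arm

A 7-joint arm with a two-finger parallel gripper is mounted at the origin on a cart in front of the work surface, level with it; the furniture and walls round the work are solid. World frame = base frame: x ahead of the robot, y to its left, z up, the work surface at z = 0. Lengths are in m, angles in rad, forces in N, time in s.
With the tool pointing down it reaches from about 0.4 to 0.85 m from the base axis. Payload 10.4 kg.
Tool frame: the origin (TCP) lies at the very end of the fingers, on their centre line; the grasp point (between the pads) lies 19 mm behind it; x points along the fingers, z is the direction in which the jaws open and shut, and the axes are right-handed (so a half turn about x gives the same grasp; the last joint's range is limited). The gripper opens to 85 mm and grips with 20 to 120 N. Pads are 22 mm wide; open, the fingers measure 114 mm over their backs; the gripper's body (76 mm by 85 mm) begins 54 mm behind the grasp point. The pads swing forward as they close: fully open they stand 13 mm farther back than shut.
Start: joints at [-1.204, 0.332, -0.065, 1.46, 0.022, 1.35, -0.088], TCP at [0.237, 0.578, 0.231] pointing down, gripper open.
Joint ranges: [-2.6, 2.6], [-0.5, 2.12], [-1.47, 1.34], [0.16, 2.42], [-1.27, 4.41], [0.06, 2.06], [-2.6, 2.6]. Speed limits (rad/s): [2.22, 2.22, 2.79, 2.79, 3.14, 3.14, 3.14].

### API

Orientations are given as a unit quaternion [x, y, z, w].
In Python, from workcell import readout, camera, manip gives the robot as it stands.
- The arm moves only by the shell command python3 -m inch 'ROWS' [FORCE]. ROWS is JSON, a list of rows, each a list of 3 entries, a list of its own where there are three numbers: the turn, a rotation vector about the tool's x, y, z in degrees, then the shift along the tool's x, y, z in mm, then the closure, from 0 (fully open) to 1 (shut). In form: [[[wx, wy, wz], [dx, dy, dz], hand], ...]. A call has 1 to 10 rows; each row is the pose to reach, as a shift and turn from the pose measured when the call began, along the tool's axes at that moment; what a row does not reach only later rows make up. A row lasts 1/8 s, in which the tool goes at most 62.5 mm and 10.7 degrees, less where a joint would pass 70% of its speed; a pose out of reach is approached as far as the arm can. A call with a gripper value outside its range is refused whole. The fingers move at their own pace and stop on an object; FORCE is the grip in N (left out, the last holds). Time passes only in rows, so rows that repeat a pose let the fingers close. It gives the time, the measured TCP pose, the force and the opening at its end, in the units of the state.
- readout.get_obs(): the state, without advancing time (a new reading comes with each control period).
- camera(name): name is "scene" or "top"; returns a dict with "pixels" (480x640x3 uint8, red, green, blue), "range_z" (480x640 float32, m along the optical axis (not along the pixel's ray), 0 where there is no reading), "intrinsics" (3x3 intrinsics, pixels), "extrinsics" (4x4, takes a point from world to camera coordinates). Camera axes: x right, y down, z forward; pixel columns grow to the right and rows downward; lengths in m; the calibration is good to about 2 mm. A picture is of the moment at which its call begins.
- manip.hand_in(): hands the job in, once; it reports no verdict.
The state is a dict: "clock": time; "joint_pos": joint angles; "joint_velocities": joint speeds; "tau": joint torques, N m; "position": TCP position; "ee_rot": TCP orientation; "ft_force": force on the tool from outside, world axes, zero at the start; "torque": the same for the moment, N m; "grip_width": opening from 0.0 (shut) to 1.0 (fully open).
Only numpy, scipy, OpenCV 4.12 (cv2) and the standard library are available. Lean on these libraries where they do the work, as an engineer would, in place of code of your own. Each camera call takes 0.05 s, during which the arm holds its last target.

### The job

The long case at the bottom of the tilted plywood stand has run empty. Clear the two small cases off it onto the cork pad, put the empty long case into the vacant wooden tray, and put the full long case from the other tray on the stand in its place, flat on the slope and leaning back against the backstop; then put the two small cases back on top, each on its own side where it stood at the start, without tipping any case over.

Things in the scene. Friction and masses are not known exactly. Their poses are not given: they have to be found in the camera images.
- empty_case_mid (a point): Centre of the EMPTY long case: grey, clear lid, 6 empty compartments; 56 (x) x 134 (y) x 26 mm (z), 90 g; z is the lid's normal. At the start on the stand's slope, +x face against the backstop, z leaning 15 degrees. Grip it across x at mid-length (backstop has a gap there). Ribs on the lid, 2.6 mm high, along x, at y = +-11.5 and +-64.5 mm bound two seats centred at y = +-38 mm, 50 mm wide.
- full_case_mid (a point): Centre of the FULL long case: same shell, ribs, size and axes as the empty one, but filled with metal nuts, screws and balls, 130 to 210 g. At the start it lies level in the delivery tray.
- tall_box_mid (a point): Centre of the TALL small case: grey box, white lid, 44 (x) x 36 (y) x 40 mm (z), 70 g. At the start it stands in one seat of the empty case (left or right varies), +x face against the backstop, z leaning 15 degrees as the stand does. Grip it across its 36 mm width (y); 36 to 44 mm is free between the two small cases.
- flat_box_mid (a point): Centre of the FLAT small case: like the tall one, but only 26 mm high: 44 (x) x 36 (y) x 26 mm (z), 50 g. At the start it stands in the other seat.
- stand_seat (a point): Where the fixed plywood stand's deck meets its backstop, mid-length, 24 mm above the bench. z is vertical, y runs along the backstop, x points level to its rear. The deck rises 15 degrees towards -x for 72 mm; the backstop is square to it, 54 mm high, in two halves, y = +-34 to +-78 mm, open between. A long case lies along y, centred, +x face against the backstop.
- park_pad: Cork parking pad for the small cases, 78 (x) x 150 (y) x 4 mm, fixed; origin at the centre of its underside. Both small cases fit side by side at y = +-38 mm.
- delivery_tray: Wooden tray that holds the full case at the start, fixed; 78 (x) x 156 (y) mm, origin at the centre of its underside. Floor 4 mm thick, rim 12 mm above the bench, inside 70 x 148 mm; each long rim has a 72 mm wide finger notch in the middle.
- empties_tray: The vacant wooden tray for empties, same shape, size and axes as the other; a long case goes in with its long axis along the tray's y.

How it is judged:
On the way, in this order (a step that is already met when the one before it is completed fails the run):
1. both small cases stand on the cork pad while the empty case still lies on the stand (x of tall_box_mid in the frame of park_pad between -0.034 and 0.034 m and y of tall_box_mid in the frame of park_pad between -0.07 and 0.07 m and z of tall_box_mid in the frame of park_pad between 0.02 and 0.028 m and angle between each of tall_box_mid, flat_box_mid's own z axis and vertical below 0.1 rad and x of flat_box_mid in the frame of park_pad between -0.034 and 0.034 m and y of flat_box_mid in the frame of park_pad between -0.07 and 0.07 m and z of flat_box_mid in the frame of park_pad between 0.013 and 0.021 m and distance of empty_case_mid from where it was at the start of the episode below 0.02 m), for 0.2 s.
2. the empty case lies flat in the vacant tray (x of empty_case_mid in the frame of empties_tray between -0.011 and 0.011 m and y of empty_case_mid in the frame of empties_tray between -0.011 and 0.011 m and z of empty_case_mid in the frame of empties_tray between 0.013 and 0.021 m and angle between empty_case_mid's own z axis and vertical below 0.1 rad), for 0.2 s.
3. the full case lies on the stand against the backstop, the small cases still on the pad (x of full_case_mid in the frame of stand_seat between -0.0342608 and -0.0182608 m and y of full_case_mid in the frame of stand_seat between -0.01 and 0.01 m and z of full_case_mid in the frame of stand_seat between 0.0159593 and 0.0259593 m and angle between full_case_mid's own z axis and vertical between 0.19 and 0.34 rad and angle between the y axis of full_case_mid and the y axis of stand_seat, either way round below 0.12 rad and x of tall_box_mid in the frame of park_pad between -0.034 and 0.034 m and y of tall_box_mid in the frame of park_pad between -0.07 and 0.07 m and z of tall_box_mid in the frame of park_pad between 0.02 and 0.028 m and angle between each of tall_box_mid, flat_box_mid's own z axis and vertical below 0.1 rad and x of flat_box_mid in the frame of park_pad between -0.034 and 0.034 m and y of flat_box_mid in the frame of park_pad between -0.07 and 0.07 m and z of flat_box_mid in the frame of park_pad between 0.013 and 0.021 m), for 0.2 s.
At the end, for the whole second after the job is handed in: Empty case level in the empties tray, centred to 11 mm; full case on the deck, centred to 10 mm, back within 10 mm of the backstop, square to 7 degrees; each small case flat on it, its centre within 11 mm of where it started, turned under 11 degrees; all at rest (all of step 2 and x of full_case_mid in the frame of stand_seat between -0.0342608 and -0.0182608 m and y of full_case_mid in the frame of stand_seat between -0.01 and 0.01 m and z of full_case_mid in the frame of stand_seat between 0.0159593 and 0.0259593 m and angle between full_case_mid's own z axis and vertical between 0.19 and 0.34 rad and angle between the y axis of full_case_mid and the y axis of stand_seat, either way round below 0.12 rad and distance of each of tall_box_mid, flat_box_mid from where it was at the start of the episode below 0.011 m and angle between the z axis of each of tall_box_mid, flat_box_mid and the z axis of full_case_mid, either way round below 0.06 rad and angle between the y axis of each of tall_box_mid, flat_box_mid and the y axis of stand_seat, either way round below 0.2 rad and linear speed of each of empty_case, full_case, tall_box, flat_box below 0.02 m/s); the robot touches nothing.
It fails at once if a case is tipped over (leans more than 50 degrees) (angle between any of empty_case_mid, full_case_mid, tall_box_mid, flat_box_mid's own z axis and vertical above 0.87 rad).
It also fails if it takes over 144 s, if anything falls off the work surface, if the arm or the gripper's body presses on something with over 40 N, if the wrist force passes 120 N, or if a joint passes its speed limit or range.

## Working session

There is one attempt and no reset: what is moved stays moved. The work goes in short steps, Python scripts to look and compute and a shell command to move; the robot and the scene stay as the last step left them, time stands still between calls to the robot, and variables do not carry over. Pictures are saved under pics/ and viewed, and the job is handed in when it is done.

```bash
ls; mkdir -p pics; python3 - <<'E'
from workcell import readout,camera,manip
import cv2,numpy as np
print(readout.get_obs())
for n in("scene","top"):
    c=camera(n); cv2.imwrite(f"pics/{n}0.png",c["pixels"][:,:,::-1]); print(n,c["intrinsics"],c["extrinsics"]); 
    np.savez(f"{n}0.npz",**c)
E
```

```text
pics
{'clock': 0.0, 'joint_pos': array([-1.20357083,  0.33287517, -0.06469444,  1.46095541,  0.02160784,
        1.3498775 , -0.08848146]), 'joint_velocities': array([ 4.81840398e-04, -3.26860481e-04, -1.71428058e-04,  2.36218131e-04,
        1.15776433e-04,  7.96222430e-04, -3.94235622e-05]), 'tau': array([ 1.54422094e-03, -6.25440931e+01,  5.05112554e-02, -3.91607165e+01,
        1.63423747e-02,  9.73346236e-03, -3.09873087e-05]), 'position': array([0.23738491, 0.57775909, 0.23050713]), 'ee_rot': array([-0.39400346,  0.58776706,  0.39340129,  0.58696386]), 'ft_force': array([-0.65870299, -0.59756324,  0.14390938]), 'torque': array([-0.04181541,  0.00476214, -0.03874922]), 'grip_width': 0.9976526645660986}
scene [[510.50646026   0.         315.9912868 ]
 [  0.         510.50646026 246.57768742]
 [  0.           0.           1.        ]] [[ 0.68939139 -0.724372   -0.00497169 -0.32767652]
 [-0.49123923 -0.46245076 -0.73812147  0.34263927]
 [ 0.53237536  0.51129688 -0.67464952  0.78426186]
 [ 0.          0.          0.          1.        ]]
top [[434.87803114   0.         320.79042671]
 [  0.         434.87803114 242.45086035]
 [  0.           0.           1.        ]] [[-0.0245482  -0.99906787 -0.03550756  0.08060872]
 [-0.99079006  0.02904525 -0.13225521  0.54253445]
 [ 0.13316325  0.03193391 -0.99057951  0.92079441]
 [ 0.          0.          0.          1.        ]]
```

View pics/scene0.png

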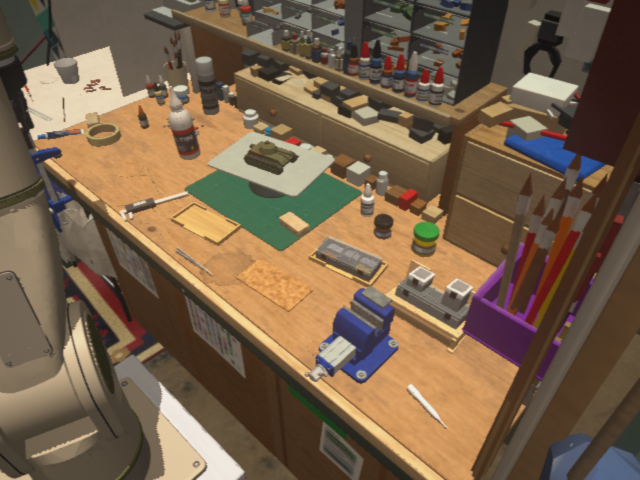

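View pics/top0.png

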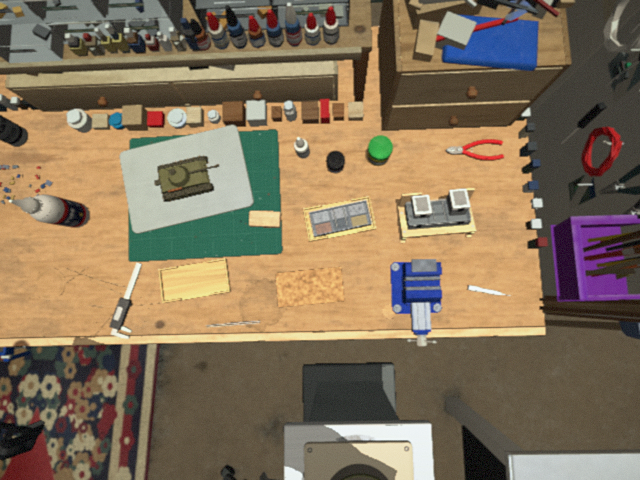

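```bash
cat > h.py <<'E'
import numpy as np,cv2
def load(n,t="0"): 
    d=np.load(f"{n}{t}.npz"); return {k:d[k] for k in d}
def cloud(c):
    K=c["intrinsics"];E=c["extrinsics"];z=c["range_z"]
    v,u=np.mgrid[:480,:640]
    P=np.stack([(u-K[0,2])/K[0,0]*z,(v-K[1,2])/K[1,1]*z,z],-1)
    return (P-E[:3,3])@E[:3,:3]
def proj(c,p):
    q=c["extrinsics"][:3,:3]@np.asarray(p).T+c["extrinsics"][:3,3:4]; q=c["intrinsics"]@q; return (q[:2]/q[2]).T
def ray(c,uv,z):
    K=c["intrinsics"];E=c["extrinsics"]; R=E[:3,:3]; o=-R.T@E[:3,3]
    uv=np.atleast_2d(uv).astype(float); d=np.c_[(uv-K[[0,1],[2,2]])/K[0,0],np.ones(len(uv))]@R
    s=(z-o[2])/d[:,2]; return o+d*s[:,None]
E
python3 - <<'E'
from h import *
c=load("top");s=load("scene")
a=cv2.resize(c["pixels"][180:300,380:500],None,fx=5,fy=5,interpolation=2)[:,:,::-1]
b=cv2.resize(s["pixels"][220:400,300:500],None,fx=3,fy=3,interpolation=2)[:,:,::-1]
cv2.imwrite("pics/zt.png",a);cv2.imwrite("pics/zs.png",b)
P=cloud(c); Q=cloud(s)
print((c["range_z"]==0).mean(),(s["range_z"]==0).mean())
for v in range(184,246,3): print(v,(P[v,425:455:10]*1000).round().astype(int).tolist(),(P[v,[405,421,459,472]]*1000).round().astype(int).tolist())
E
```

```text
0.003919270833333334 0.0039713541666666664
184 [[678, -177, 2], [679, -201, -5], [677, -223, -1]] [[680, -131, 1], [679, -168, 1], [676, -255, 0], [675, -284, 0]]
187 [[672, -177, -2], [671, -199, 1], [671, -223, -1]] [[674, -131, -2], [673, -168, -3], [670, -255, -2], [668, -284, 0]]
190 [[664, -176, 4], [664, -200, -2], [663, -222, 1]] [[666, -131, 0], [664, -167, 2], [640, -228, 89], [642, -259, 76]]
193 [[657, -176, 0], [657, -199, -1], [656, -222, 0]] [[641, -118, 74], [639, -151, 77], [632, -226, 95], [640, -264, 59]]
196 [[633, -160, 75], [650, -198, 0], [649, -221, 0]] [[635, -118, 73], [633, -151, 75], [626, -226, 92], [647, -283, -1]]
199 [[625, -158, 79], [643, -198, 0], [630, -207, 51]] [[631, -119, 60], [626, -150, 77], [620, -225, 94], [640, -283, -2]]
202 [[618, -158, 81], [625, -186, 50], [623, -207, 51]] [[627, -121, 47], [619, -150, 79], [613, -224, 96], [633, -282, -2]]
205 [[612, -157, 80], [617, -185, 52], [617, -207, 50]] [[621, -121, 47], [612, -149, 80], [606, -223, 98], [626, -281, 0]]
208 [[605, -157, 81], [610, -184, 56], [610, -206, 53]] [[614, -121, 46], 
[... 836 characters left out ...]
, [566, -207, 38]] [[569, -120, 37], [568, -155, 37], [565, -236, 42], [564, -264, 43]]
232 [[560, -162, 42], [560, -184, 40], [559, -205, 42]] [[561, -119, 42], [560, -153, 42], [558, -235, 43], [558, -266, 34]]
235 [[554, -162, 40], [559, -193, 1], [558, -216, -1]] [[555, -119, 39], [554, -154, 39], [557, -246, 2], [556, -276, 1]]
238 [[553, -170, 1], [552, -192, 3], [552, -215, -1]] [[549, -119, 34], [553, -161, -2], [551, -247, -1], [550, -276, -2]]
241 [[546, -170, -1], [545, -192, -1], [544, -214, 2]] [[547, -125, -1], [546, -161, -2], [544, -246, 1], [543, -275, 0]]
244 [[539, -169, 0], [538, -192, 0], [538, -215, -2]] [[541, -125, -3], [540, -161, -3], [537, -245, 2], [536, -274, 1]]
```

View pics/zt.png

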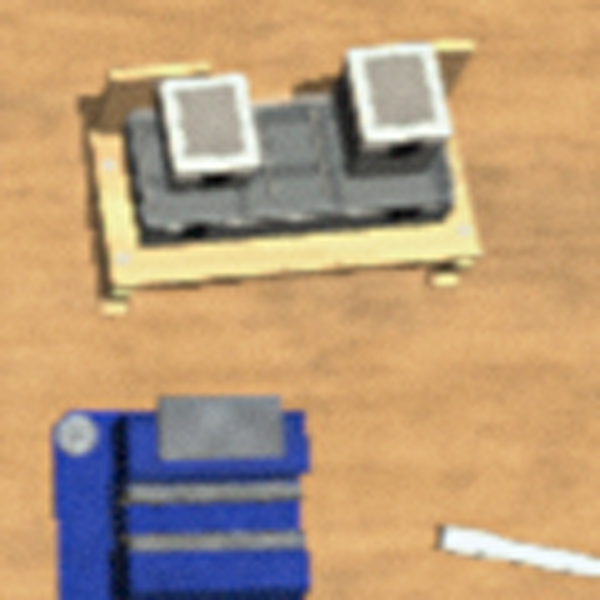

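View pics/zs.png

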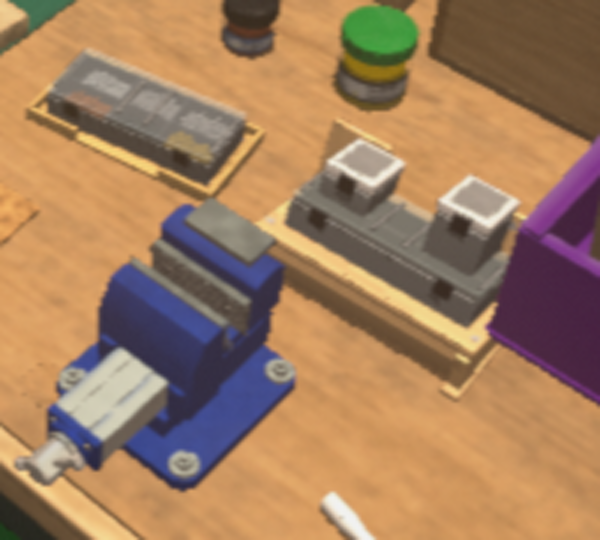

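```bash
cat > m.py <<'E'
from h import *
c=load("top");s=load("scene")
P=cloud(c)
def f(uv,z): return (ray(c,uv,z)*1000).round(1)
# stand front edge
e=f([[403.6,236.6],[476.4,230.6]],.0426); print("front",e, np.degrees(np.arctan2(e[0,0]-e[1,0],e[0,1]-e[1,1])))
hsv=cv2.cvtColor(c["pixels"],cv2.COLOR_RGB2HSV)
# lids: low-sat bright + interior by hull
m=((hsv[...,1]<60)&(hsv[...,2]>150)).astype(np.uint8); m[:180]=0;m[225:]=0;m[:,:400]=0;m[:,480:]=0
for k in cv2.findContours(m,0,1)[0]:
    if cv2.contourArea(k)<50: continue
    r=cv2.minAreaRect(k); mm=np.zeros_like(m); cv2.fillPoly(mm,[cv2.boxPoints(r).astype(int)],1)
    pts=P[mm>0]; z=np.median(pts[:,2]); print("lid",r, (np.median(pts,0)*1000).round(1)); print(f(cv2.boxPoints(r),z), f([r[0]],z))
# furniture corners via masks
def poly(x0,y0,x1,y1,name,k=6):
    cv2.imwrite(f"pics/{name}.png",cv2.resize(c["pixels"][y0:y1,x0:x1],None,fx=k,fy=k,interpolation=2)[:,:,::-1])
poly(300,190,380,245,"dt",8);poly(155,250,235,308,"et",8);poly(270,258,350,310,"pp",8)
E
python3 m.py
```

```text
front [[ 551.4 -115.1   42.6]
 [ 559.9 -272.8   42.6]] -3.0852461856528373
lid ((423.0, 204.5), (19.0, 22.0), 90.0) [ 614.6 -153.2   78.7]
[[ 634.9 -131.5   78.7]
 [ 633.3 -177.8   78.7]
 [ 592.4 -175.4   78.7]
 [ 593.9 -129.4   78.7]] [[ 613.6 -153.5   78.7]]
lid ((459.3846130371094, 198.42306518554688), (20.592193603515625, 17.846569061279297), 78.69007110595703) [ 623.1 -226.1   93.3]
[[ 639.4 -205.2   93.3]
 [ 645.6 -241.8   93.3]
 [ 602.5 -247.1   93.3]
 [ 596.2 -210.8   93.3]] [[ 620.9 -226.2   93.3]]
```

View pics/dt.png

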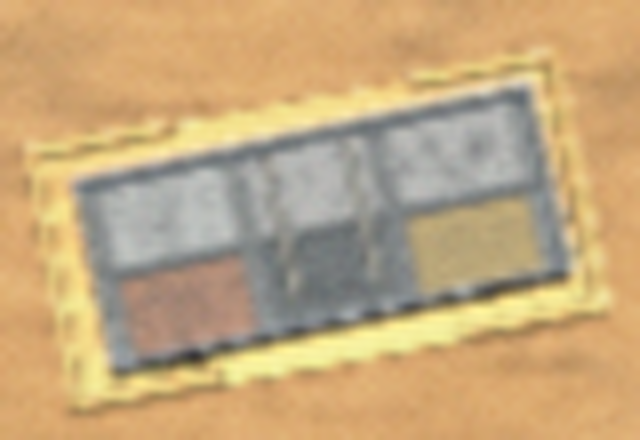

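View pics/et.png

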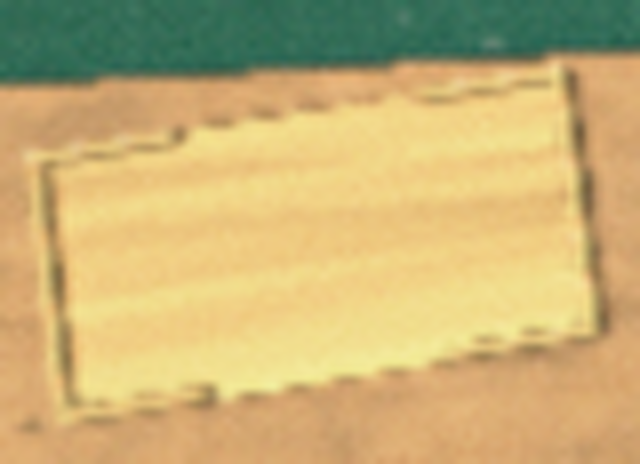

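View pics/pp.png

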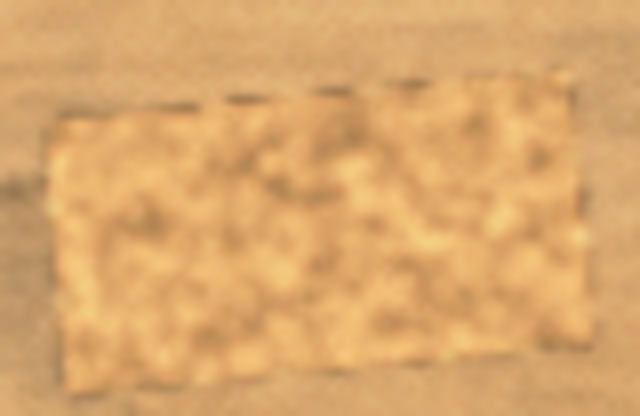

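```bash
cat > m2.py <<'E'
from h import *
c=load("top");s=load("scene")
def corners(z8,off,z,k=8): return ray(c,np.array(z8)/k-.5+.5/k+off,z)*1000
def fit(w,name):
    # corners order: TL(+x,+y),TR(+x,-y),BR(-x,-y),BL(-x,+y)
    ctr=w[:,:2].mean(0); yv=(w[0]-w[1]+w[3]-w[2])[:2]; xv=(w[0]-w[3]+w[1]-w[2])[:2]
    ay=np.degrees(np.arctan2(-yv[0],yv[1])); ax=np.degrees(np.arctan2(xv[1],xv[0]))
    print(name,ctr.round(1),"L",np.hypot(*yv)/2,"W",np.hypot(*xv)/2,"yaw",ay.round(2),ax.round(2))
    return ctr,ay
fit(corners([(30,148),(548,52),(608,305),(78,408)],[300,190],.012),"dtray")
fit(corners([(78,183),(530,85),(570,275),(115,370)],[300,190],.030),"full")
fit(corners([(32,155),(568,66),(600,332),(62,418)],[155,250],.012),"etray")
fit(corners([(48,118),(572,72),(592,345),(68,393)],[270,258],.004),"pad")
E
cat > m3.py <<'E'
from h import *
# stand: fit deck/backstop with depth, yaw 3.1; two clouds
th=np.radians(15)
for n in("top","scene"):
    c=load(n);P=cloud(c)*1000
    for psi in (3.1,):
        a=np.radians(psi);x=np.array([np.cos(a),np.sin(a),0]);y=np.array([-np.sin(a),np.cos(a),0]);z=np.array([0,0,1.])
        O=np.array([620,-190,24.])
        q=(P-O); X=q@x;Y=q@y;Z=q@z
        u=X*np.cos(th)-Z*np.sin(th); w=X*np.sin(th)+Z*np.cos(th) # along deck, normal
        box=(abs(X)<110)&(abs(Y)<110)&(Z>-24+12)
        # case lid: mid gap region
        r=(abs(Y)<12)&(u>-60)&(u<-5)&(w>15)&(w<45); print(n,"lid w",np.median(w[r]),r.sum())
        r=box&(abs(Y)<75)&(u<-55)&(u>-85)&(w<6)&(w>-8); print(" deck front w",np.median(w[r]),r.sum())
        for nm,sg in(("tall",-38),("flat",38)):
            for lo,hi in((44,60),(60,80)):
                r=box&(abs(Y-sg)<26)&(w>lo)&(w<hi)&(u>-62)
                if r.sum()>50: print(nm,lo,r.sum(),"w",np.percentile(w[r],[50]).round(1),"u",np.percentile(u[r],[3,97]).round(1),"Y",np.percentile(Y[r],[3,97]).round(1))
        r=box&(w>15)&(w<32)&(u<5);print("case Y",np.percentile(Y[r],[1,99]),"u",np.percentile(u[r],[1,99]))
        r=box&(w>33)&(u>-12)&(abs(Y)>62);print("backstop u",np.percentile(u[r],[5,50,95]),"Y",np.percentile(Y[r],[1,99]))
        r=box&(abs(w)<5)&(u<3);print("deck Y",np.percentile(Y[r],[1,99]),"u",np.percentile(u[r],[1,99]))
E
python3 m2.py; python3 m3.py
```

```text
dtray [602.8  23.9] L 151.68371834867116 W 75.77783262866456 yaw 9.14 9.97
full [599.2  22.1] L 129.43364265222093 W 54.5853110954131 yaw 10.42 9.6
etray [471.1 355.7] L 154.38877421473111 W 75.48221692263976 yaw 7.69 7.56
pad [449.7  95. ] L 148.3214091610143 W 77.0410265461109 yaw 3.62 2.99
top lid w 27.031500512205866 241
 deck front w 0.9791533008689477 395
tall 44 102 w [52.5] u [-40.2   9.6] Y [-62.3 -17.8]
tall 60 359 w [67.1] u [-39.6   2.3] Y [-52. -18.]
flat 44 399 w [52.9] u [-39.5   8.6] Y [24.1 58.6]
case Y [-63.23294507  69.21733077] u [-52.99606722   4.42531526]
backstop u [ 4.47841612  5.95411384 10.00957218] Y [-74.57589312  80.25696835]
deck Y [-76.8249617   81.71967361] u [-67.30239072   0.6818577 ]
scene lid w 27.014617747138818 240
 deck front w 0.8875799323971254 532
tall 44 196 w [52.] u [-43.6   5.7] Y [-55.3 -19.6]
tall 60 323 w [67.3] u [-43.7  -0.5] Y [-52.7 -18.5]
flat 44 346 w [53.] u [-43.5   5.8] Y [23.5 58.6]
case Y [-63.93414134  76.45452719] u [-56.48734869   3.29749786]
backstop u [ 1.20284444  3.90816454 97.62431714] Y [ 62.44346225 109.36861572]
deck Y [-76.47057351  80.96234629] u [-71.28465539 -24.47283281]
```

```bash
cat > geo.py <<'E'
from h import *
from scipy.spatial.transform import Rotation as Ro
def F(x,y,yaw,z=0):
    return np.array([x,y,z],float),Ro.from_euler('z',yaw,degrees=True)
FR={"stand":F(621.7,-187.2,3.1,24),"pad":F(448,95,3.3),"dtray":F(601,23.5,9.6),"etray":F(469.4,355.7,7.6)}
TH=15
def stand(u,y,w):
    p,r=FR["stand"]; t=np.radians(TH)
    return p+r.apply([u*np.cos(t)+w*np.sin(t),y,-u*np.sin(t)+w*np.cos(t)])
def loc(f,x,y,z): p,r=FR[f]; return p+r.apply([x,y,z])
E
python3 - <<'E'
from geo import *
for n in("top","scene"):
    c=load(n); im=c["pixels"][:,:,::-1].copy(); im=cv2.resize(im,None,fx=3,fy=3,interpolation=2)
    def pl(pts,col):
        q=(proj(c,np.array(pts)/1000)+.5)*3-.5; cv2.polylines(im,[np.round(q*8).astype(int)],True,col,1,cv2.LINE_AA,3)
    sq=[(1,1),(1,-1),(-1,-1),(-1,1)]
    for f in("dtray","etray"): pl([loc(f,39*a,78*b,12) for a,b in sq],(0,0,255))
    pl([loc("pad",39*a,75*b,4) for a,b in sq],(0,0,255))
    pl([loc("dtray",28*a,67*b,30) for a,b in sq],(255,0,0))
    pl([stand(-36+36*a,78*b,0) for a,b in sq],(0,0,255))
    pl([stand(-28+28*a,67*b,26) for a,b in sq],(255,0,0))
    pl([stand(-22+22*a,-38+18*b,66) for a,b in sq],(255,0,0))
    pl([stand(-22+22*a,38+18*b,52) for a,b in sq],(255,0,0))
    for sgn in(1,-1): pl([stand(0,sgn*34,0),stand(0,sgn*34,54),stand(0,sgn*78,54),stand(0,sgn*78,0)],(0,255,0))
    if n=="top": A=im[540:780,900:1460]; B=im[720:960,450:1060]; 
    else: A=im[660:1060,900:1460]; B=im[560:960,480:1000]
    cv2.imwrite(f"pics/o{n}.png",np.vstack([cv2.resize(A,(600,int(600*A.shape[0]/A.shape[1]))),cv2.resize(B,(600,int(600*B.shape[0]/B.shape[1])))])[:800])
E
```

```text
(no output)
```

View pics/otop.png

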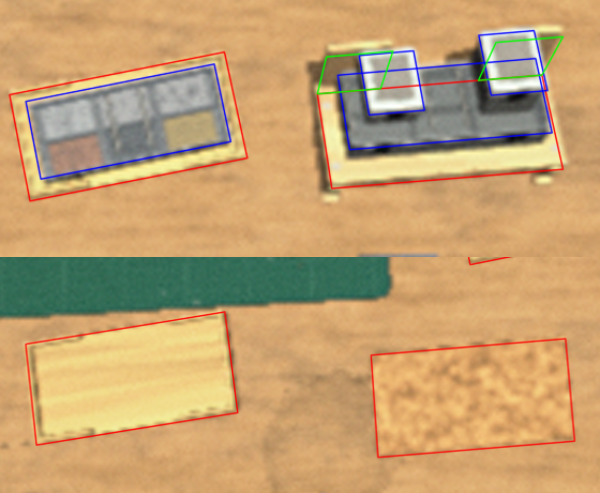

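View pics/oscene.png

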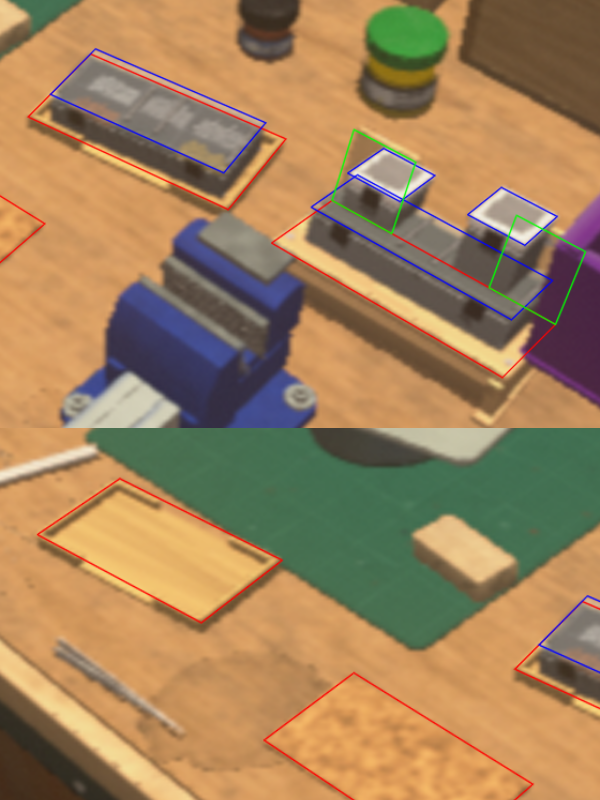

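```bash
cat > plan.py <<'E'
from geo import *
import sys
def tool(f,jaw,tilt,flip=False):
    # returns Rotation: tool x = -normal; tool z along frame jaw axis ('x' or 'y')
    b=FR[f][1]*Ro.from_euler('y',tilt,degrees=True)
    B=b.as_matrix(); n=B[:,2]; j=B[:,0] if jaw=='x' else B[:,1]
    x=-n; z=-j if flip else j
    return Ro.from_matrix(np.c_[x,np.cross(z,x),z])
def obs():
    from workcell import readout
    return readout.get_obs()
def rel(p,R,o=None):
    o=o or obs(); R0=Ro.from_quat(o["ee_rot"]); p0=o["position"]*1000
    t=(R0.inv()*R).as_rotvec(degrees=True); d=R0.inv().apply(np.asarray(p)-p0)
    print("turn",t.round(1).tolist(),"shift",d.round(1).tolist(),"|",round(np.linalg.norm(t),1),round(np.linalg.norm(d),1))
def stat():
    o=obs(); print(round(o["clock"],2),(o["position"]*1000).round(1),"q",o["joint_pos"].round(2),"F",o["ft_force"].round(1),"g",round(o["grip_width"],3))
    print(Ro.from_quat(o["ee_rot"]).as_matrix().round(2).tolist())
E
python3 - <<'E'
from plan import *
stat()
for fl in(0,1):
    rel(stand(-22,-38,140),tool("stand",'y',TH,fl))
E
```

```text
0.1 [237.3 577.8 230.6] q [-1.2   0.33 -0.06  1.46  0.02  1.35 -0.09] F [-0.6 -0.9 -1. ] g 1.001
[[-0.0, -0.93, 0.38], [-0.0, 0.38, 0.93], [-1.0, -0.0, -0.0]]
turn [-25.3, 3.3, 14.7] shift [66.5, -676.0, -589.4] | 29.5 899.4
turn [153.4, 20.2, -4.5] shift [66.5, -676.0, -589.4] | 154.8 899.4
```

```bash
python3 -m inch '[[[-2,0,1],[0,-40,-35],0],[[-4,0,2],[0,-80,-70],0],[[-6,1,3],[0,-120,-105],0],[[-8,1,4],[0,-160,-140],0],[[-10,1,6],[0,-200,-175],0],[[-12,2,7],[0,-240,-210],0],[[-14,2,8],[0,-280,-245],0],[[-16,2,9],[0,-320,-280],0],[[-16,2,9],[0,-360,-315],0],[[-18,2,10],[0,-390,-340],0]]' 40; python3 - <<'E'
from plan import *
stat()
for fl in(0,):
    rel(stand(-22,-38,140),tool("stand",'y',TH,fl))
E
```

```text
clock: 1.35
position: [0.4694, 0.1128, 0.231]
ee_rot: [-0.435, 0.561, 0.523, 0.472]
ft_force: [-0.3, 0.6, -0.3]
grip_width: 0.999
1.35 [469.4 112.8 231. ] q [-0.56  0.15  0.3   1.71 -0.09  1.46  1.25] F [-0.3  0.6 -0.3] g 0.999
[[-0.18, -0.98, 0.08], [0.01, 0.08, 1.0], [-0.98, 0.18, -0.01]]
turn [-7.3, 1.2, 4.8] shift [33.4, -203.2, -322.9] | 8.8 383.0
```

```bash
python3 -m inch '[[[-1,0,1],[0,-20,-35],0],[[-2,0,1],[0,-42,-70],0],[[-3,0,2],[0,-65,-105],0.1],[[-4,0,3],[0,-88,-140],0.2],[[-5,0,3],[0,-110,-175],0.35],[[-6,0,4],[0,-132,-210],0.35],[[-7,1,5],[0,-155,-245],0.35],[[-7,1,5],[5,-178,-280],0.35],[[-7,1,5],[20,-195,-310],0.35],[[-7,1,5],[33,-203,-323],0.35]]'; python3 - <<'E'
from plan import *
stat()
rel(stand(-22,-38,140),tool("stand",'y',TH,0))
from workcell import camera
for n in("scene","top"):
    c=camera(n); np.savez(f"{n}1.npz",**c)
    y0,x0=(150,330) if n=="scene" else (130,370)
    cv2.imwrite(f"pics/{n}1.png",cv2.resize(c["pixels"][y0:y0+180,x0:x0+180],None,fx=3.3,fy=3.3,interpolation=2)[:,:,::-1])
E
```

```text
clock: 2.6
position: [0.6381, -0.2264, 0.1637]
ee_rot: [-0.441, 0.552, 0.572, 0.416]
ft_force: [-0.6, -0.2, 0.3]
grip_width: 0.652
2.6 [ 638.1 -226.4  163.7] q [-0.02  0.72  0.45  1.14 -0.19  1.59  2.  ] F [-0.6 -0.2  0.3] g 0.652
[[-0.26, -0.96, -0.05], [-0.01, -0.04, 1.0], [-0.96, 0.26, 0.0]]
turn [-0.4, 0.2, -0.3] shift [-1.4, -0.4, 2.0] | 0.6 2.4
```

View pics/scene1.png

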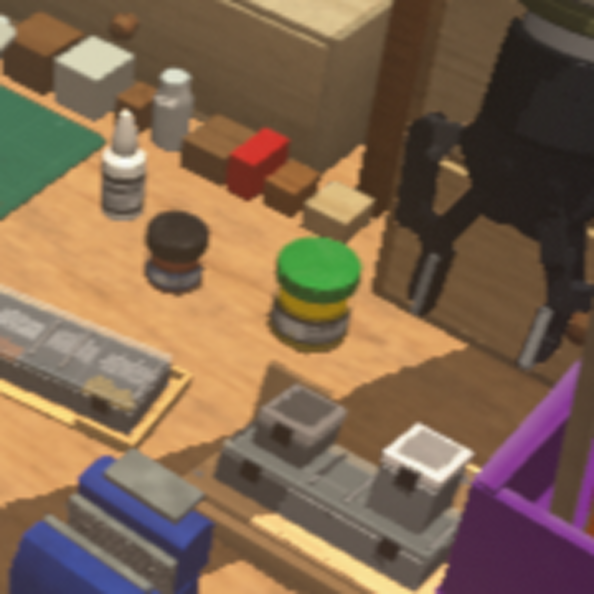

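View pics/top1.png

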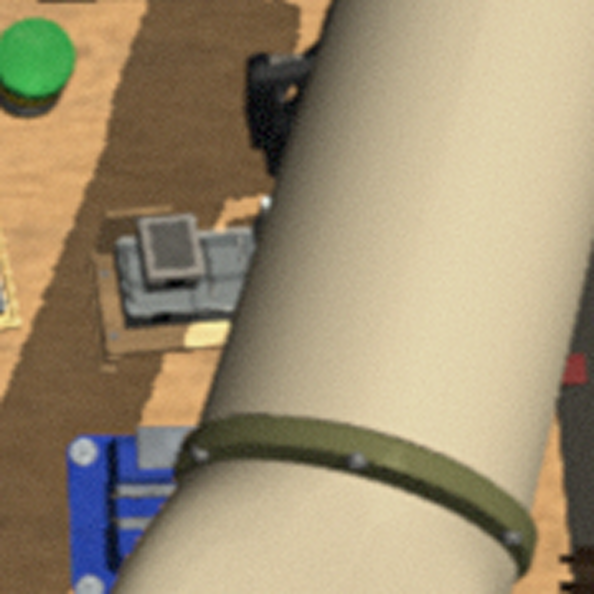

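```bash
python3 - <<'E'
from plan import *
o=obs();c=load("scene","1");R=Ro.from_quat(o["ee_rot"]).as_matrix();p=o["position"]
for b in(0,-.005,-.01,-.019):
  q=np.array([p+R@[b,0,s] for s in(-.0277,0,.0277)]); print(b,((proj(c,q)-[330,150]+.5)*3.3-.5).round().tolist())
rel(stand(-22,-38,60),tool("stand",'y',TH,0)); rel(stand(-22,-38,33),tool("stand",'y',TH,0))
E
```

```text
0 [[516.0, 369.0], [469.0, 345.0], [423.0, 322.0]]
-0.005 [[520.0, 361.0], [472.0, 337.0], [426.0, 314.0]]
-0.01 [[523.0, 353.0], [475.0, 329.0], [428.0, 306.0]]
-0.019 [[529.0, 338.0], [481.0, 315.0], [434.0, 292.0]]
turn [-0.4, 0.2, -0.4] shift [77.7, -1.4, 0.5] | 0.6 77.7
turn [-0.4, 0.2, -0.4] shift [104.7, -1.6, 0.4] | 0.6 104.7
```

```bash
python3 -m inch '[[[0,0,0],[25,0,0],0.35],[[0,0,0],[50,-1,0],0.35],[[0,0,0],[70,-1,0],0.35],[[0,0,0],[90,-1,0],0.35],[[0,0,0],[100,-1.5,0.4],0.35],[[0,0,0],[106,-1.5,0.4],0.35],[[0,0,0],[106,-1.5,0.4],0.6],[[0,0,0],[106,-1.5,0.4],0.75],[[0,0,0],[106,-1.5,0.4],0.75],[[0,0,0],[106,-1.5,0.4],0.75]]' 30; python3 - <<'E'
from plan import *
stat()
from workcell import camera
for n in("scene",):
    c=camera(n)
    y0,x0=(180,350)
    cv2.imwrite(f"pics/{n}2.png",cv2.resize(c["pixels"][y0:y0+150,x0:x0+150],None,fx=4,fy=4,interpolation=2)[:,:,::-1])
E
```

```text
clock: 3.95
position: [0.611, -0.226, 0.0609]
ee_rot: [-0.441, 0.552, 0.573, 0.416]
ft_force: [1.2, 0.4, 2.5]
grip_width: 0.418
3.95 [ 611.  -226.    60.9] q [-0.03  0.74  0.43  1.32 -0.2   1.38  2.01] F [1.2 0.4 2.5] g 0.418
[[-0.26, -0.96, -0.05], [-0.01, -0.04, 1.0], [-0.96, 0.27, 0.0]]
```

View pics/scene2.png

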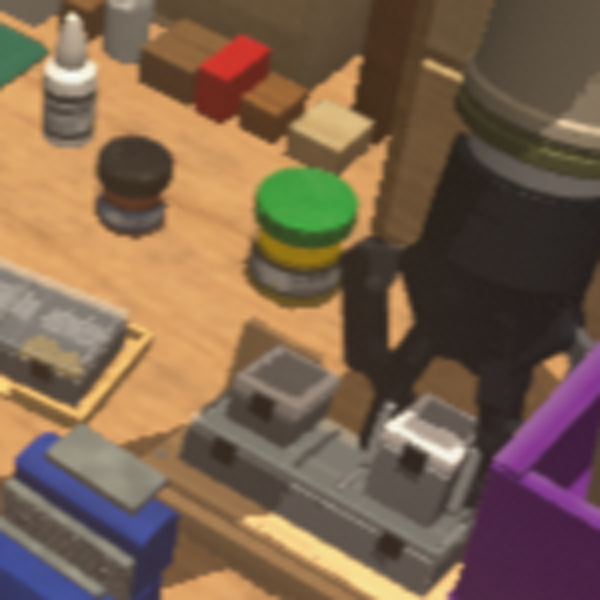

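```bash
cat >> plan.py <<'E'
def save(k):
    import json,os
    d=json.load(open("poses.json")) if os.path.exists("poses.json") else {}
    o=obs(); d[k]=[o["position"].tolist(),o["ee_rot"].tolist()]; json.dump(d,open("poses.json","w"))
def saved(k):
    import json
    p,q=json.load(open("poses.json"))[k]; return np.array(p)*1000,Ro.from_quat(q)
def suvw():
    p,r=FR["stand"]; q=r.inv().apply(obs()["position"]*1000-p); t=np.radians(TH)
    return np.array([q[0]*np.cos(t)-q[2]*np.sin(t),q[1],q[0]*np.sin(t)+q[2]*np.cos(t)])
E
python3 -c "
from plan import *
save('tall'); print(suvw())"
python3 -m inch '[[[0,0,0],[-15,0,0],0.75],[[0,0,0],[-35,0,0],0.75],[[0,0,0],[-60,0,0],0.75],[[0,0,0],[-85,0,0],0.75],[[0,0,0],[-100,0,0],0.75],[[0,0,0],[-100,0,0],0.75]]'
python3 -c "
from plan import *
stat(); w=saved('tall')
R=tool('pad','y',0); rel(loc('pad',0,-38,90),R); rel(loc('pad',0,-38,10),R)"
```

```text
[-21.85831663 -38.11802887  32.30203695]
clock: 4.75
position: [0.6381, -0.2251, 0.1583]
ee_rot: [-0.442, 0.552, 0.572, 0.416]
ft_force: [-0.5, -0.1, -1.3]
grip_width: 0.418
4.75 [ 638.1 -225.1  158.3] q [-0.02  0.72  0.45  1.15 -0.19  1.58  2.  ] F [-0.5 -0.1 -1.3] g 0.418
[[-0.26, -0.96, -0.05], [-0.01, -0.04, 1.0], [-0.96, 0.26, 0.0]]
turn [-0.6, 0.2, -15.3] shift [112.3, 150.5, 290.5] | 15.3 345.9
turn [-0.6, 0.2, -15.3] shift [189.4, 129.4, 290.4] | 15.3 370.1
```

```bash
python3 -m inch '[[[0,0,-2],[7,22,38],0.75],[[0,0,-4],[14,44,76],0.75],[[0,0,-6],[21,66,114],0.75],[[0,0,-8],[28,88,152],0.75],[[0,0,-10],[35,110,190],0.75],[[0,0,-12],[42,132,228],0.75],[[0,0,-14],[49,150,262],0.75],[[0,0,-15],[60,162,285],0.75],[[0,0,-15.3],[90,156,290.5],0.75],[[0,0,-15.3],[112,150.5,290.5],0.75]]'
python3 -c "
from plan import *
stat()
R=tool('pad','y',0); rel(loc('pad',0,-38,50),R); rel(loc('pad',0,-38,10.5),R)"
```

```text
clock: 6.0
position: [0.4488, 0.0575, 0.0887]
ee_rot: [-0.511, 0.488, 0.512, 0.488]
ft_force: [0.3, 0.6, -0.3]
grip_width: 0.42
6.0 [448.8  57.5  88.7] q [-0.53  0.09  0.32  2.08 -0.03  0.98  1.42] F [ 0.3  0.6 -0.3] g 0.42
[[-0.0, -1.0, -0.05], [0.0, -0.05, 1.0], [-1.0, 0.0, 0.0]]
turn [-0.6, 0.1, -0.1] shift [38.7, -1.4, -0.6] | 0.6 38.7
turn [-0.6, 0.1, -0.1] shift [78.2, -1.5, -0.6] | 0.6 78.2
```

```bash
python3 -m inch '[[[-0.6,0,0],[25,-1,0],0.75],[[-0.6,0,0],[50,-1.5,-0.5],0.75],[[-0.6,0,0],[66,-1.5,-0.5],0.75],[[-0.6,0,0],[74,-1.5,-0.5],0.75],[[-0.6,0,0],[77.5,-1.5,-0.5],0.75],[[-0.6,0,0],[78.2,-1.5,-0.5],0.75],[[-0.6,0,0],[78.2,-1.5,-0.5],0.75]]'
```

```text
clock: 6.88
position: [0.4506, 0.0573, 0.011]
ee_rot: [-0.514, 0.485, 0.515, 0.486]
ft_force: [-0.5, -0.4, -0.7]
grip_width: 0.416
```

```bash
python3 -m inch '[[[0,0,0],[1,0,0],0.75],[[0,0,0],[1.5,0,0],0.75],[[0,0,0],[1.5,0,0],0.75]]'; python3 - <<'E'
from plan import *
from workcell import camera
for n in("scene",):
    c=camera(n)
    y0,x0=(210,200)
    cv2.imwrite(f"pics/{n}3.png",cv2.resize(c["pixels"][y0:y0+150,x0:x0+150],None,fx=4,fy=4,interpolation=2)[:,:,::-1])
E
```

```text
clock: 7.25
position: [0.4508, 0.0574, 0.0096]
ee_rot: [-0.514, 0.485, 0.515, 0.486]
ft_force: [0.8, -0.5, 0.2]
grip_width: 0.416
```

View pics/scene3.png

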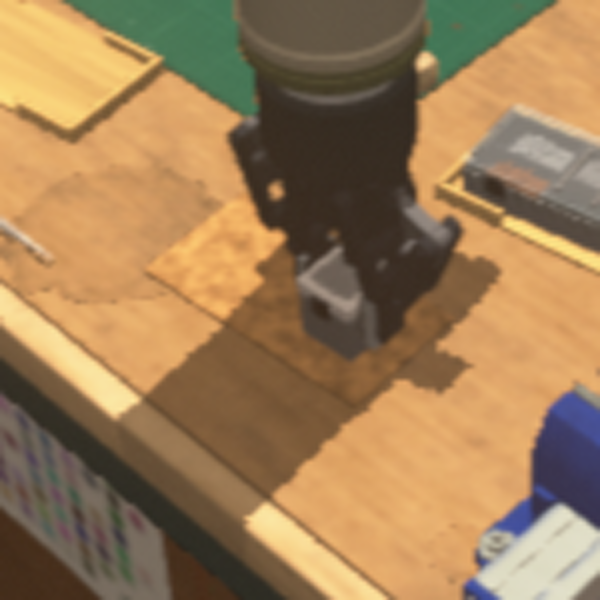

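```bash
python3 -m inch '[[[0,0,0],[1,0,0],0.75],[[0,0,0],[1,0,0],0.75],[[0,0,0],[1,0,0],0.65],[[0,0,0],[1,0,0],0.45],[[0,0,0],[1,0,0],0.35],[[0,0,0],[-15,0,0],0.35],[[0,0,0],[-45,0,0],0.35],[[0,0,0],[-80,0,0],0.35],[[0,0,0],[-120,0,0],0.35],[[0,0,0],[-150,0,0],0.35]]'
python3 - <<'E'
from plan import *
from workcell import camera
stat()
c=camera("scene")
y0,x0=(210,200)
cv2.imwrite("pics/scene4.png",cv2.resize(c["pixels"][y0:y0+150,x0:x0+150],None,fx=4,fy=4,interpolation=2)[:,:,::-1])
rel(stand(-22,38,140),tool("stand",'y',TH,0))
P=cloud(c)*1000; m=(P[...,0]>400)&(P[...,0]<600)&(P[...,1]>-230)&(P[...,1]<-80)&(P[...,2]>0)&(P[...,2]<150)&(P[...,0]<545); print("vise h",np.percentile(P[m][:,2],[99]))
E
```

```text
clock: 8.55
position: [0.4511, 0.057, 0.1623]
ee_rot: [0.514, -0.484, -0.514, -0.486]
ft_force: [0.2, 1.3, -0.4]
grip_width: 0.648
8.55 [451.1  57.  162.3] q [-0.54 -0.    0.32  2.   -0.    1.14  1.41] F [ 0.2  1.3 -0.4] g 0.648
[[0.0, -1.0, -0.06], [0.0, -0.06, 1.0], [-1.0, -0.0, 0.0]]
turn [0.2, 0.2, 15.4] shift [1.2, -169.8, -215.9] | 15.4 274.6
vise h [116.4299328]
```

View pics/scene4.png

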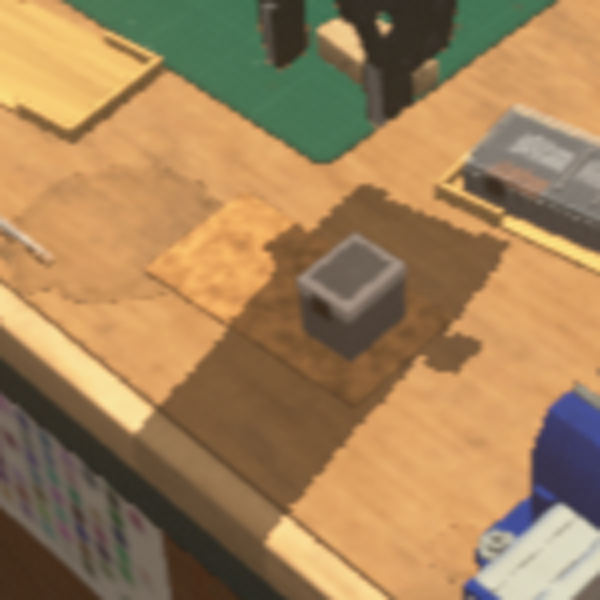

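```bash
python3 -m inch '[[[0,0,2],[0,-20,-27],0.35],[[0,0,5],[0,-45,-60],0.35],[[0,0,8],[0,-75,-95],0.35],[[0,0,10],[0,-105,-130],0.35],[[0,0,12],[0,-130,-165],0.35],[[0,0,14],[0,-152,-195],0.35],[[0,0,15.4],[0,-165,-210],0.35],[[0,0,15.4],[1,-170,-216],0.35],[[0,0,15.4],[1,-170,-216],0.35]]'
python3 - <<'E'
from plan import *
stat()
R=tool("stand",'y',TH,0)
rel(stand(-22,38,60),R);rel(stand(-22,38,29),R)
E
```

```text
clock: 9.72
position: [0.6347, -0.1486, 0.1653]
ee_rot: [-0.446, 0.548, 0.574, 0.415]
ft_force: [0.4, 0.1, -0.6]
grip_width: 0.65
9.72 [ 634.7 -148.6  165.3] q [-0.16  0.66  0.48  1.23 -0.21  1.57  1.92] F [ 0.4  0.1 -0.6] g 0.65
[[-0.26, -0.96, -0.06], [-0.01, -0.06, 1.0], [-0.97, 0.26, 0.0]]
turn [0.2, 0.1, -0.0] shift [80.4, -0.0, -0.0] | 0.2 80.4
turn [0.2, 0.1, -0.0] shift [111.4, -0.0, -0.1] | 0.2 111.4
```

```bash
python3 -m inch '[[[0,0,0],[30,0,0],0.35],[[0,0,0],[60,0,0],0.35],[[0,0,0],[80,0,0],0.35],[[0,0,0],[95,0,0],0.35],[[0,0,0],[105,0,0],0.35],[[0,0,0],[111.4,0,0],0.35],[[0,0,0],[111.4,0,0],0.5],[[0,0,0],[111.4,0,0],0.75],[[0,0,0],[111.4,0,0],0.75],[[0,0,0],[111.4,0,0],0.75]]' 30
python3 - <<'E'
from plan import *
stat();print(suvw());save('flat')
from workcell import camera
c=camera("scene")
y0,x0=(180,350)
cv2.imwrite("pics/scene5.png",cv2.resize(c["pixels"][y0:y0+150,x0:x0+150],None,fx=4,fy=4,interpolation=2)[:,:,::-1])
E
```

```text
clock: 10.98
position: [0.6063, -0.15, 0.0582]
ee_rot: [-0.446, 0.547, 0.574, 0.415]
ft_force: [1.2, 0.5, 2.4]
grip_width: 0.419
10.97 [ 606.3 -150.    58.2] q [-0.16  0.7   0.46  1.41 -0.22  1.35  1.94] F [1.2 0.5 2.4] g 0.419
[[-0.26, -0.96, -0.06], [-0.01, -0.06, 1.0], [-0.97, 0.26, 0.0]]
[-21.7686476   37.95902794  29.54128148]
```

View pics/scene5.png

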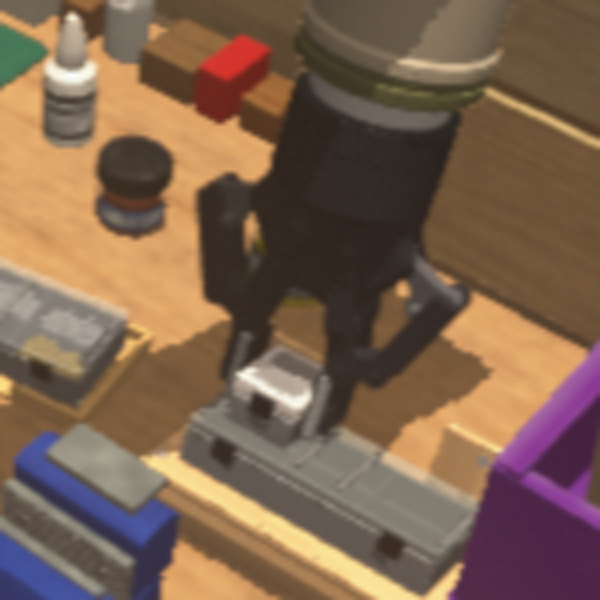

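```bash

python3 -m inch '[[[0,0,0],[-15,0,0],0.75],[[0,0,0],[-35,0,0],0.75],[[0,0,0],[-60,0,0],0.75],[[0,0,0],[-90,0,0],0.75],[[0,0,0],[-115,0,0],0.75],[[0,0,0],[-120,0,0],0.75]]'
python3 -c "
from plan import *
stat()
R=tool('pad','y',0); rel(loc('pad',0,38,150),R);rel(loc('pad',0,38,90),R)"
```

```text
clock: 11.78
position: [0.6383, -0.1488, 0.1762]
ee_rot: [-0.447, 0.547, 0.573, 0.416]
ft_force: [-0.1, -0.4, -1.2]
grip_width: 0.417
11.78 [ 638.3 -148.8  176.2] q [-0.15  0.66  0.48  1.2  -0.21  1.59  1.92] F [-0.1 -0.4 -1.2] g 0.417
[[-0.25, -0.97, -0.06], [-0.01, -0.06, 1.0], [-0.97, 0.26, 0.0]]
turn [-0.0, 0.1, -14.8] shift [70.9, 163.3, 292.2] | 14.8 342.2
turn [-0.0, 0.1, -14.8] shift [128.9, 148.0, 292.1] | 14.8 351.9
```

```bash
python3 -m inch '[[[0,0,-2],[7,22,38],0.75],[[0,0,-4],[15,44,76],0.75],[[0,0,-6],[24,66,114],0.75],[[0,0,-8],[33,88,152],0.75],[[0,0,-10],[43,110,190],0.75],[[0,0,-12],[53,132,228],0.75],[[0,0,-14],[62,150,262],0.75],[[0,0,-14.8],[71,163,285],0.75],[[0,0,-14.8],[100,156,292],0.75],[[0,0,-14.8],[129,148,292],0.75]]'
python3 -c "
from plan import *
stat()
R=tool('pad','y',0); rel(loc('pad',0,38,50),R); rel(loc('pad',0,38,8),R)"
```

```text
clock: 13.02
position: [0.4451, 0.1335, 0.089]
ee_rot: [-0.514, 0.484, 0.515, 0.486]
ft_force: [-0.2, 0.1, -0.5]
grip_width: 0.411
13.03 [445.1 133.5  89. ] q [-0.69  0.11  0.32  2.05 -0.05  0.98  1.28] F [-0.2  0.1 -0.5] g 0.411
[[0.0, -1.0, -0.06], [0.0, -0.06, 1.0], [-1.0, -0.0, 0.0]]
turn [0.1, 0.2, 0.0] shift [39.0, -0.7, -0.7] | 0.2 39.0
turn [0.1, 0.2, 0.0] shift [81.0, -0.6, -0.9] | 0.2 81.0
```

```bash
python3 -m inch '[[[0,0,0],[25,-0.5,-0.5],0.75],[[0,0,0],[50,-0.5,-0.8],0.75],[[0,0,0],[68,-0.5,-0.8],0.75],[[0,0,0],[77,-0.5,-0.8],0.75],[[0,0,0],[81,-0.5,-0.8],0.75],[[0,0,0],[82,-0.5,-0.8],0.75],[[0,0,0],[82.6,-0.5,-0.8],0.75],[[0,0,0],[82.6,-0.5,-0.8],0.75]]'
```

```text
clock: 14.02
position: [0.4459, 0.1331, 0.0067]
ee_rot: [-0.514, 0.484, 0.515, 0.486]
ft_force: [0.6, 0.5, 0.2]
grip_width: 0.416
```

```bash
python3 -m inch '[[[0,0,0],[0.8,0,0],0.75],[[0,0,0],[0.8,0,0],0.75],[[0,0,0],[0.8,0,0],0.65],[[0,0,0],[0.8,0,0],0.5],[[0,0,0],[0.8,0,0],0.4],[[0,0,0],[-15,0,0],0.4],[[0,0,0],[-45,0,0],0.35],[[0,0,0],[-80,0,0],0.3],[[0,0,0],[-120,0,0],0.2],[[0,0,0],[-150,0,0],0]]'
python3 - <<'E'
from plan import *
from workcell import camera
stat()
c=camera("scene")
y0,x0=(210,200)
cv2.imwrite("pics/scene6.png",cv2.resize(c["pixels"][y0:y0+150,x0:x0+150],None,fx=4,fy=4,interpolation=2)[:,:,::-1])
for fl in (0,1):
  R=tool("stand",'x',TH,fl); rel(stand(-28,0,150),R)
E
```

```text
clock: 15.28
position: [0.4462, 0.1326, 0.1595]
ee_rot: [-0.514, 0.483, 0.515, 0.487]
ft_force: [0.3, -0.2, -0.5]
grip_width: 0.979
15.28 [446.2 132.6 159.5] q [-0.71  0.02  0.33  1.98 -0.01  1.14  1.26] F [ 0.3 -0.2 -0.5] g 0.979
[[0.0, -1.0, -0.06], [0.0, -0.06, 1.0], [-1.0, -0.0, 0.0]]
turn [89.7, 12.3, 11.9] shift [-13.9, -166.8, -329.9] | 91.3 370.0
turn [-89.1, -11.9, 12.3] shift [-13.9, -166.8, -329.9] | 90.8 370.0
```

View pics/scene6.png

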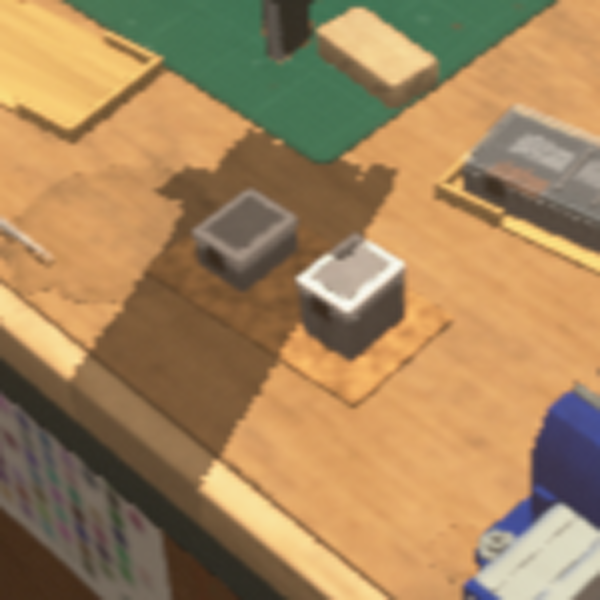

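```bash
python3 -m inch '[[[9,1.2,1.2],[-5,-17,-33],0],[[18,2.5,2.4],[-10,-34,-66],0],[[27,3.7,3.6],[-14,-51,-99],0],[[36,4.9,4.8],[-14,-68,-132],0],[[45,6.2,6],[-14,-85,-165],0],[[54,7.4,7.1],[-14,-102,-198],0],[[63,8.6,8.3],[-14,-119,-231],0],[[72,9.8,9.5],[-14,-136,-264],0],[[81,11.1,10.7],[-14,-153,-297],0],[[89.7,12.3,11.9],[-14,-166.8,-330],0]]'
python3 - <<'E'
from plan import *
from workcell import camera
stat()
R=tool("stand",'x',TH,0); rel(stand(-28,0,150),R);rel(stand(-28,0,60),R);rel(stand(-28,0,-1),R);
E
```

```text
clock: 16.58
position: [0.6341, -0.1871, 0.177]
ee_rot: [-0.02, 0.793, 0.015, 0.609]
ft_force: [-0.3, 0.3, 0.6]
grip_width: 1.001
16.57 [ 634.1 -187.1  177. ] q [-0.21  0.72  0.7   1.19 -0.33  1.61  0.48] F [-0.3  0.3  0.6] g 1.001
[[-0.26, -0.05, 0.96], [-0.01, 1.0, 0.05], [-0.97, -0.0, -0.26]]
turn [-0.2, -0.0, -0.1] shift [1.0, 0.6, -0.4] | 0.2 1.2
turn [-0.2, -0.0, -0.1] shift [91.0, 0.5, -0.4] | 0.2 91.0
turn [-0.2, -0.0, -0.1] shift [152.0, 0.4, -0.4] | 0.2 152.0
```

```bash
python3 -m inch '[[[0,0,0],[30,0,0],0],[[0,0,0],[60,0,0],0],[[0,0,0],[90,0,0],0],[[0,0,0],[115,0.5,-0.4],0],[[0,0,0],[130,0.5,-0.4],0],[[0,0,0],[130,0.5,-0.4],0]]'
python3 - <<'E'
from plan import *
from workcell import camera
stat();print(suvw())
c=camera("scene")
y0,x0=(180,350)
cv2.imwrite("pics/scene7.png",cv2.resize(c["pixels"][y0:y0+150,x0:x0+150],None,fx=4,fy=4,interpolation=2)[:,:,::-1])
E
```

```text
clock: 17.32
position: [0.5997, -0.188, 0.0513]
ee_rot: [-0.02, 0.794, 0.015, 0.608]
ft_force: [0.0, -0.0, 0.1]
grip_width: 1.002
17.32 [ 599.7 -188.    51.3] q [-0.23  0.76  0.66  1.42 -0.35  1.36  0.51] F [ 0.  -0.   0.1] g 1.002
[[-0.26, -0.05, 0.96], [-0.01, 1.0, 0.05], [-0.97, 0.0, -0.26]]
[-28.34724699   0.34570874  20.69302028]
```

View pics/scene7.png

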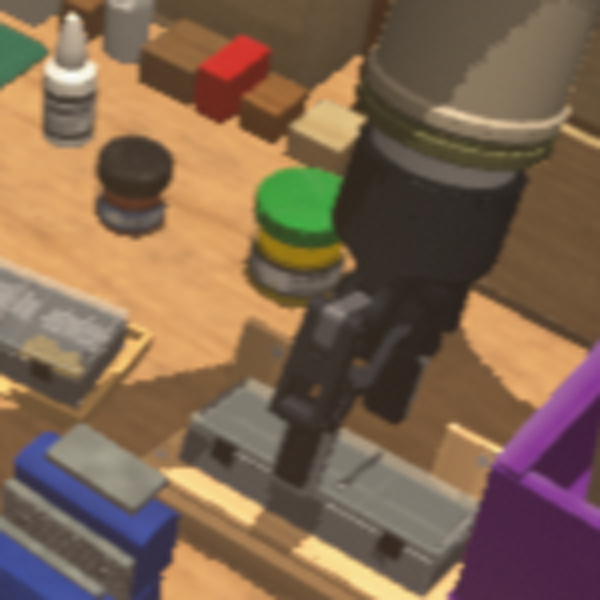

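```bash
python3 -m inch '[[[0,0,0],[8,0,0],0],[[0,0,0],[15,0,0],0],[[0,0,0],[21,0,0],0],[[0,0,0],[21.5,0,0],0],[[0,0,0],[21.5,0,0],0.2],[[0,0,0],[21.5,0,0],0.35],[[0,0,0],[21.5,0,0],0.5],[[0,0,0],[21.5,0,0],0.5],[[0,0,0],[21.5,0,0],0.5],[[0,0,0],[21.5,0,0],0.5]]' 40
python3 - <<'E'
from plan import *
from workcell import camera
stat();print(suvw())
c=camera("scene")
y0,x0=(180,350)
cv2.imwrite("pics/scene8.png",cv2.resize(c["pixels"][y0:y0+150,x0:x0+150],None,fx=4,fy=4,interpolation=2)[:,:,::-1])
E
```

```text
clock: 18.62
position: [0.5953, -0.1886, 0.0318]
ee_rot: [-0.02, 0.793, 0.015, 0.609]
ft_force: [1.7, 0.1, 5.5]
grip_width: 0.654
18.62 [ 595.3 -188.6   31.8] q [-0.23  0.78  0.66  1.44 -0.36  1.32  0.51] F [1.7 0.1 5.5] g 0.654
[[-0.26, -0.05, 0.96], [-0.01, 1.0, 0.05], [-0.97, -0.0, -0.26]]
[-27.59569629   0.03446222   0.73199156]
```

View pics/scene8.png

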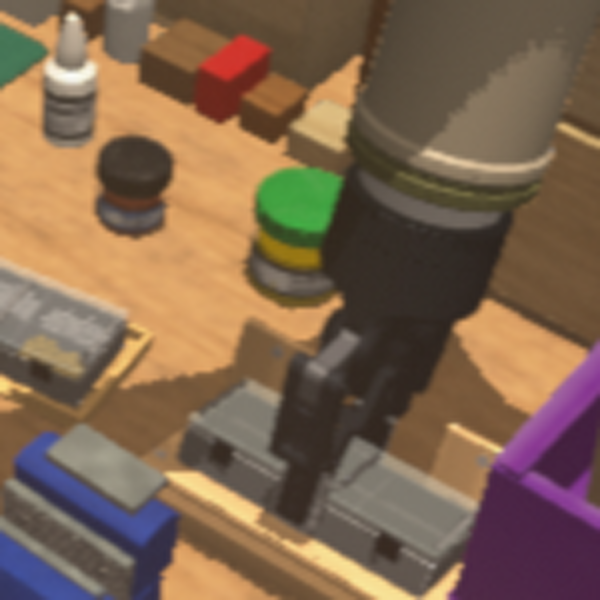

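```bash
python3 -c "
from plan import *
save('long')"
python3 -m inch '[[[0,0,0],[-10,0,-0.5],0.5],[[0,0,0],[-30,0,-1],0.5],[[0,0,0],[-60,0,-1],0.5],[[0,0,0],[-90,0,-1],0.5],[[0,0,0],[-120,0,-1],0.5],[[0,0,0],[-140,0,-1],0.5],[[0,0,0],[-140,0,-1],0.5]]'
python3 - <<'E'
from plan import *
from workcell import camera
stat()
R=tool("etray",'x',0,0); rel(loc("etray",0,0,165),R);rel(loc("etray",0,0,50),R)
c=camera("scene")
y0,x0=(130,330)
cv2.imwrite("pics/scene9.png",cv2.resize(c["pixels"][y0:y0+180,x0:x0+180],None,fx=3.3,fy=3.3,interpolation=2)[:,:,::-1])
E
```

```text
clock: 19.55
position: [0.6314, -0.1872, 0.1697]
ee_rot: [-0.02, 0.792, 0.015, 0.61]
ft_force: [0.8, -0.4, -1.3]
grip_width: 0.65
19.55 [ 631.4 -187.2  169.7] q [-0.22  0.72  0.7   1.22 -0.33  1.58  0.48] F [ 0.8 -0.4 -1.3] g 0.65
[[-0.25, -0.05, 0.97], [-0.01, 1.0, 0.05], [-0.97, -0.0, -0.25]]
turn [-4.7, -14.7, -0.5] shift [38.0, 550.4, -129.1] | 15.5 566.6
turn [-4.7, -14.7, -0.5] shift [149.2, 550.5, -99.8] | 15.5 579.1
```

View pics/scene9.png

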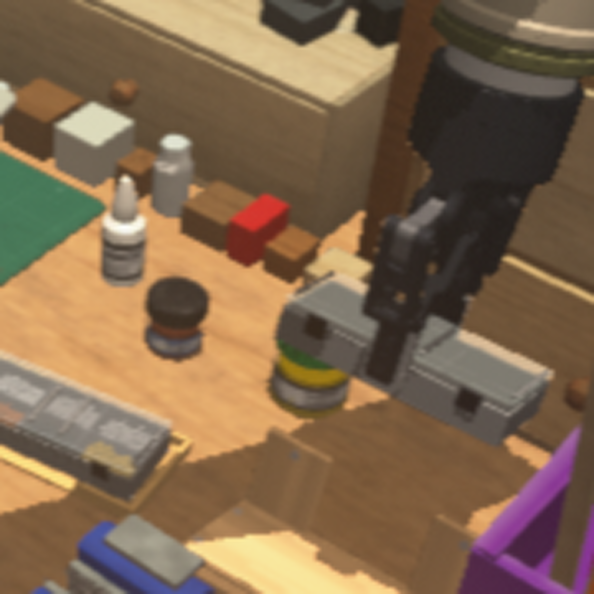

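```bash
python3 -m inch '[[[0,-1,0],[1,25,-6],0.5],[[-1,-2,0],[3,60,-14],0.5],[[-1,-4,0],[6,105,-25],0.5],[[-1,-5,0],[10,150,-35],0.5],[[-2,-6,0],[13,195,-46],0.5],[[-2,-7,0],[16,240,-56],0.5],[[-2,-8,0],[19,285,-67],0.5],[[-3,-9,0],[22,330,-77],0.5],[[-3,-10,0],[25,370,-87],0.5],[[-3,-11,0],[28,400,-94],0.5]]'
python3 - <<'E'
from plan import *
stat()
R=tool("etray",'x',0,0); rel(loc("etray",0,0,165),R);rel(loc("etray",0,0,60),R)
E
```

```text
clock: 20.85
position: [0.5111, 0.2093, 0.164]
ee_rot: [-0.035, 0.73, 0.038, 0.681]
ft_force: [0.8, -0.1, -0.5]
grip_width: 0.641
20.85 [511.1 209.3 164. ] q [-0.97  0.3   0.62  1.72 -0.21  1.25 -0.19] F [ 0.8 -0.1 -0.5] g 0.641
[[-0.07, -0.1, 0.99], [0.0, 0.99, 0.1], [-1.0, 0.01, -0.07]]
turn [-1.7, -3.9, -0.5] shift [1.9, 149.9, -26.3] | 4.3 152.2
turn [-1.7, -3.9, -0.5] shift [106.7, 149.1, -19.1] | 4.3 184.4
```

```bash
python3 -m inch '[[[0,-1,0],[0,35,-6],0.5],[[-1,-2,0],[0,70,-13],0.5],[[-1,-3,0],[0,105,-19],0.5],[[-1.7,-3.9,-0.5],[0,135,-25],0.5],[[-1.7,-3.9,-0.5],[15,150,-26],0.5],[[-1.7,-3.9,-0.5],[50,149.5,-23],0.5],[[-1.7,-3.9,-0.5],[85,149,-20],0.5],[[-1.7,-3.9,-0.5],[107,149,-19],0.5],[[-1.7,-3.9,-0.5],[107,149,-19],0.5]]'
python3 - <<'E'
from plan import *
from workcell import camera
stat()
R=tool("etray",'x',0,0); rel(loc("etray",0,0,20),R);rel(loc("etray",0,0,4),R)
c=camera("scene")
y0,x0=(130,120)
cv2.imwrite("pics/scene10.png",cv2.resize(c["pixels"][y0:y0+150,x0:x0+150],None,fx=4,fy=4,interpolation=2)[:,:,::-1])
c=camera("top")
y0,x0=(210,110)
cv2.imwrite("pics/top10.png",cv2.resize(c["pixels"][y0:y0+150,x0:x0+150],None,fx=4,fy=4,interpolation=2)[:,:,::-1])
E
```

```text
clock: 21.98
position: [0.4685, 0.3532, 0.0569]
ee_rot: [-0.048, 0.707, 0.045, 0.704]
ft_force: [-0.2, -0.0, -0.5]
grip_width: 0.646
21.98 [468.5 353.2  56.9] q [-1.13  0.44  0.5   1.77 -0.25  1.   -0.4 ] F [-0.2 -0.  -0.5] g 0.646
[[-0.0, -0.13, 0.99], [-0.0, 0.99, 0.13], [-1.0, -0.0, -0.0]]
turn [-0.1, -0.2, 0.2] shift [36.9, 2.5, 1.4] | 0.3 37.0
turn [-0.1, -0.2, 0.2] shift [52.9, 2.5, 1.4] | 0.3 53.0
```

View pics/scene10.png

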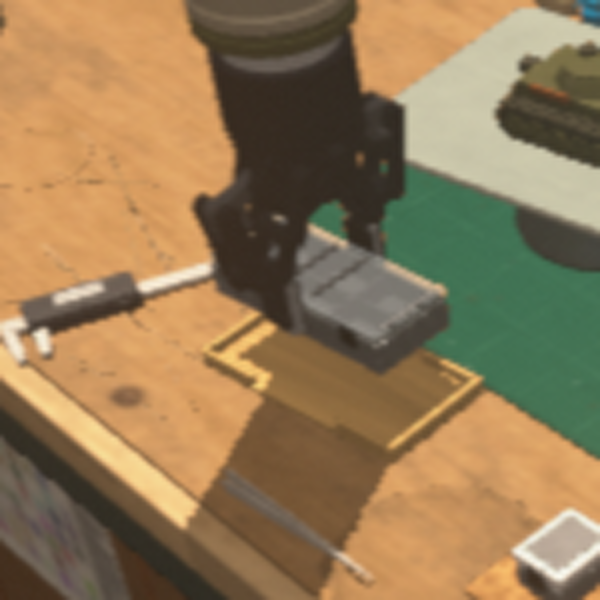

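View pics/top10.png

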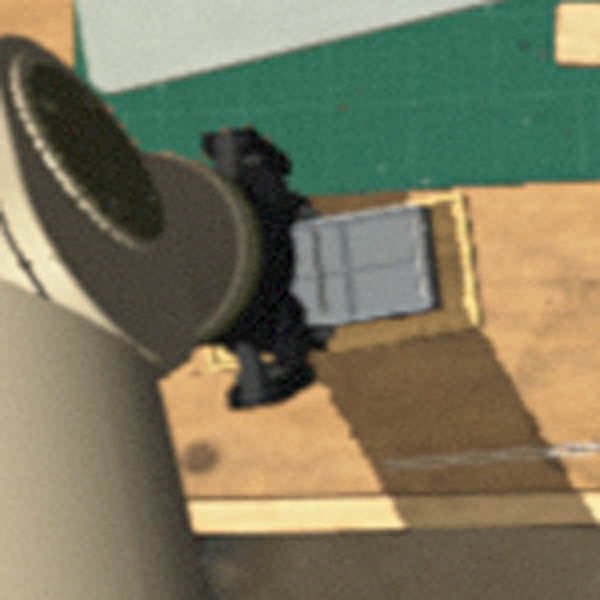

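```bash
python3 -m inch '[[[0,0,0],[12,2.5,1.4],0.5],[[0,0,0],[26,2.5,1.4],0.5],[[0,0,0],[38,2.5,1.4],0.5],[[0,0,0],[46,2.5,1.4],0.5],[[0,0,0],[50,2.5,1.4],0.5],[[0,0,0],[52,2.5,1.4],0.5],[[0,0,0],[52.5,2.5,1.4],0.5],[[0,0,0],[52.5,2.5,1.4],0.5]]'
python3 -c "
from plan import *
R=tool('etray','x',0,0);rel(loc('etray',0,0,4),R)"
```

```text
clock: 23.08
position: [0.4711, 0.3575, 0.0074]
ee_rot: [-0.047, 0.706, 0.046, 0.706]
ft_force: [0.6, -0.2, -1.1]
grip_width: 0.647
turn [-0.0, -0.0, 0.0] shift [3.4, -1.6, -1.9] | 0.0 4.2
```

```bash
python3 -m inch '[[[0,0,0],[2,-1.5,-1.5],0.5],[[0,0,0],[3,-1.5,-1.5],0.5],[[0,0,0],[3.4,-1.5,-1.5],0.5],[[0,0,0],[3.4,-1.5,-1.5],0.5]]'
python3 -c "
from plan import *
R=tool('etray','x',0,0);rel(loc('etray',0,0,4),R);stat()"
```

```text
clock: 23.58
position: [0.4698, 0.3559, 0.0041]
ee_rot: [-0.047, 0.706, 0.047, 0.706]
ft_force: [0.3, -0.7, 0.5]
grip_width: 0.647
turn [-0.0, -0.0, 0.0] shift [0.1, -0.1, -0.4] | 0.0 0.5
23.57 [469.8 355.9   4.1] q [-1.11  0.52  0.47  1.79 -0.29  0.9  -0.37] F [ 0.3 -0.7  0.5] g 0.647
[[-0.0, -0.13, 0.99], [-0.0, 0.99, 0.13], [-1.0, -0.0, -0.0]]
```

Release, rise, look.

```bash
python3 -m inch '[[[0,0,0],[0.5,0,0],0.5],[[0,0,0],[0.5,0,0],0.4],[[0,0,0],[0.5,0,0],0.25],[[0,0,0],[0,0,0],0.1],[[0,0,0],[0,0,0],0],[[0,0,0],[-15,0,0],0],[[0,0,0],[-45,0,0],0],[[0,0,0],[-85,0,0],0],[[0,0,0],[-130,0,0],0],[[0,0,0],[-150,0,0],0]]'
python3 - <<'E'
from plan import *
from workcell import camera
stat()
R=tool("dtray",'x',0,0); rel(loc("dtray",0,0,165),R)
c=camera("scene"); np.savez("scene11.npz",**c)
y0,x0=(130,120)
cv2.imwrite("pics/scene11.png",cv2.resize(c["pixels"][y0:y0+150,x0:x0+150],None,fx=4,fy=4,interpolation=2)[:,:,::-1])
E
```

```text
clock: 24.82
position: [0.4709, 0.3564, 0.158]
ee_rot: [-0.046, 0.704, 0.047, 0.707]
ft_force: [0.2, 0.3, -0.9]
grip_width: 1.002
24.82 [470.9 356.4 158. ] q [-1.17  0.33  0.54  1.68 -0.18  1.18 -0.45] F [ 0.2  0.3 -0.9] g 1.002
[[0.0, -0.13, 0.99], [0.0, 0.99, 0.13], [-1.0, 0.0, 0.0]]
turn [-2.1, 0.2, -0.1] shift [-7.6, -347.0, 85.3] | 2.1 357.4
```

View pics/scene11.png

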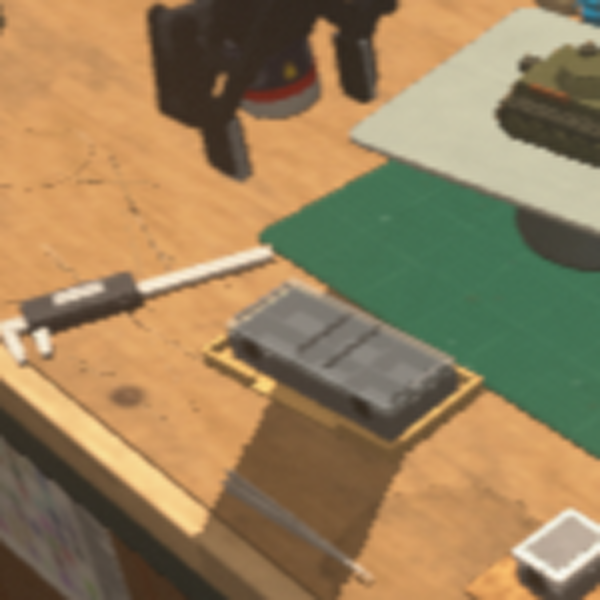

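```bash
python3 -m inch '[[[0,0,0],[-5,-30,7],0],[[0,0,0],[-10,-70,17],0],[[-1,0,0],[-10,-115,28],0],[[-1,0,0],[-10,-160,39],0],[[-1,0,0],[-10,-205,50],0],[[-2,0,0],[-10,-250,61],0],[[-2,0,0],[-8,-295,73],0],[[-2.1,0,0],[-8,-330,81],0],[[-2.1,0,0],[-8,-347,85],0],[[-2.1,0,0],[-8,-347,85],0]]'
python3 - <<'E'
from plan import *
from workcell import camera
stat()
R=tool("dtray",'x',0,0); rel(loc("dtray",-1,-0.5,50),R);rel(loc("dtray",-1,-.5,4),R)
c=camera("scene"); np.savez("scene12.npz",**c)
y0,x0=(130,270)
cv2.imwrite("pics/scene12.png",cv2.resize(c["pixels"][y0:y0+170,x0:x0+170],None,fx=3.5,fy=3.5,interpolation=2)[:,:,::-1])
E
```

```text
clock: 26.12
position: [0.6013, 0.0233, 0.1669]
ee_rot: [-0.057, 0.703, 0.06, 0.706]
ft_force: [-0.4, 0.1, 1.3]
grip_width: 1.001
26.12 [601.3  23.3 166.9] q [-0.67  0.37  0.7   1.65 -0.26  1.21  0.25] F [-0.4  0.1  1.3] g 1.001
[[0.0, -0.17, 0.99], [0.0, 0.99, 0.17], [-1.0, 0.0, 0.0]]
turn [-0.1, 0.3, -0.2] shift [116.9, -0.7, -1.9] | 0.4 117.0
turn [-0.1, 0.3, -0.2] shift [162.9, -0.8, -2.1] | 0.4 163.0
```

View pics/scene12.png

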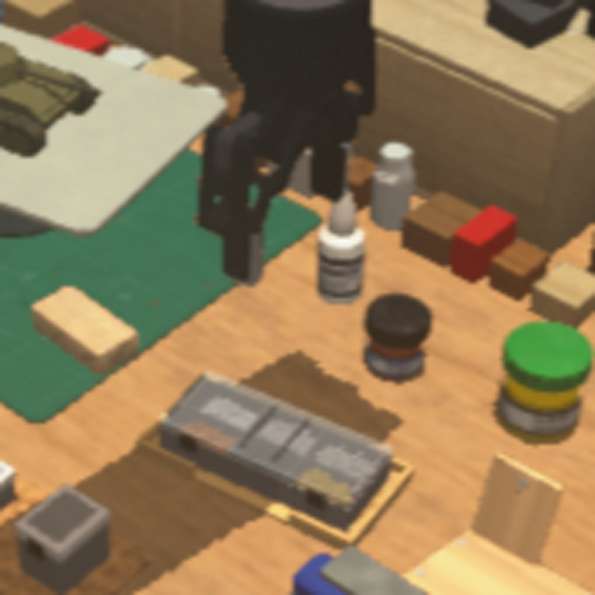

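```bash
python3 -m inch '[[[0,0,0],[35,0,-1],0],[[0,0,0],[75,-0.8,-2],0],[[0,0,0],[110,-0.8,-2],0],[[0,0,0],[135,-0.8,-2],0],[[0,0,0],[150,-0.8,-2],0],[[0,0,0],[158,-0.8,-2],0],[[0,0,0],[161,-0.8,-2],0],[[0,0,0],[162,-0.8,-2],0],[[0,0,0],[162,-0.8,-2],0]]'
python3 - <<'E'
from plan import *
from workcell import camera
stat()
R=tool("dtray",'x',0,0); rel(loc("dtray",-1,-.5,4.5),R)
c=camera("scene"); np.savez("scene13.npz",**c)
y0,x0=(180,280)
cv2.imwrite("pics/scene13.png",cv2.resize(c["pixels"][y0:y0+130,x0:x0+130],None,fx=4.5,fy=4.5,interpolation=2)[:,:,::-1])
E
```

```text
clock: 27.3
position: [0.6003, 0.0246, 0.0053]
ee_rot: [-0.058, 0.703, 0.061, 0.706]
ft_force: [-0.1, -0.4, 0.9]
grip_width: 1.0
27.3 [600.3  24.6   5.3] q [-0.59  0.57  0.6   1.77 -0.4   0.92  0.35] F [-0.1 -0.4  0.9] g 1.0
[[0.0, -0.17, 0.99], [0.01, 0.99, 0.17], [-1.0, 0.0, 0.01]]
turn [0.0, 0.3, -0.2] shift [0.8, -1.7, -0.5] | 0.4 1.9
```

View pics/scene13.png

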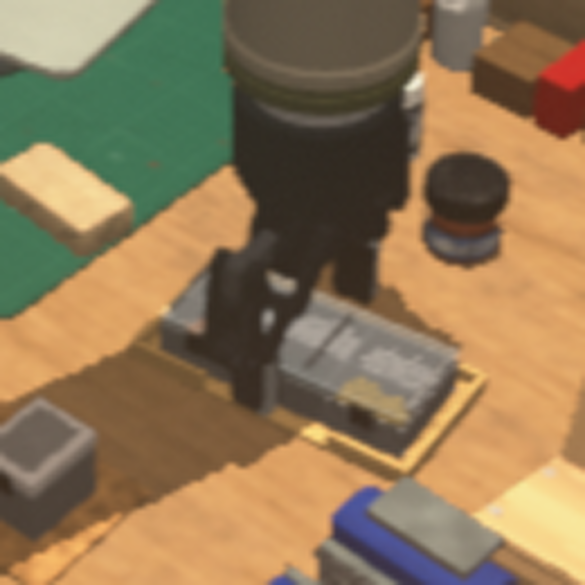

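```bash
python3 - <<'E'
from plan import *
c=load("scene","13"); im=cv2.resize(c["pixels"],None,fx=4.5,fy=4.5,interpolation=2)[:,:,::-1].copy()
def pl(pts,col,cl=True):
    q=(proj(c,np.array(pts)/1000)+.5)*4.5-.5; cv2.polylines(im,[np.round(q*8).astype(int)],cl,col,1,cv2.LINE_AA,3)
sq=[(1,1),(1,-1),(-1,-1),(-1,1)]
pl([loc("dtray",-1+28*a,-.5+67*b,30) for a,b in sq],(0,0,255))
for y in(-64.5,-11.5,11.5,64.5): pl([loc("dtray",-1-28,-.5+y,32.6),loc("dtray",-1+28,-.5+y,32.6)],(0,255,0))
pl([loc("dtray",39*a,78*b,12) for a,b in sq],(255,0,0))
cv2.imwrite("pics/o13.png",im[810:1395,1260:1845])
E
```

```text
(no output)
```

View pics/o13.png

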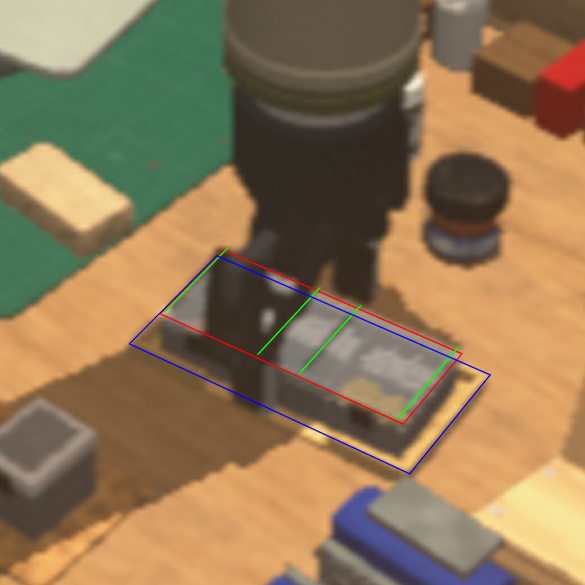

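```bash
python3 -m inch '[[[0,0,0],[0.8,-1.5,0],0],[[0,0,0],[0.8,-1.5,0],0.1],[[0,0,0],[0.8,-1.5,0],0.25],[[0,0,0],[0.8,-1.5,0],0.4],[[0,0,0],[0.8,-1.5,0],0.5],[[0,0,0],[0.8,-1.5,0],0.5],[[0,0,0],[0.8,-1.5,0],0.5],[[0,0,0],[0.8,-1.5,0],0.5]]' 50
python3 - <<'E'
from plan import *
stat()
o=obs();p,r=FR["dtray"];print("in tray frame",r.inv().apply(o["position"]*1000-p))
E
```

```text
clock: 28.35
position: [0.6008, 0.0231, 0.0048]
ee_rot: [-0.058, 0.703, 0.061, 0.707]
ft_force: [-0.4, 0.1, 4.6]
grip_width: 0.641
28.35 [600.8  23.1   4.8] q [-0.59  0.57  0.6   1.77 -0.4   0.92  0.36] F [-0.4  0.1  4.6] g 0.641
[[0.01, -0.17, 0.99], [0.01, 0.99, 0.17], [-1.0, 0.0, 0.01]]
in tray frame [-0.27786184 -0.3430807   4.78974478]
```

Lift, and view to measure the case relative to the tool.

```bash
python3 -m inch '[[[0,0,0],[-10,0,0],0.5],[[0,0,0],[-30,0,0],0.5],[[0,0,0],[-60,0,0],0.5],[[0,0,0],[-95,0,0],0.5],[[0,0,0],[-130,0,0],0.5],[[0,0,0],[-165,0,0],0.5],[[0,0,0],[-180,0,0],0.5],[[0,0,0],[-180,0,0],0.5]]'
python3 - <<'E'
from plan import *
from workcell import camera
stat(); o=obs();R0=Ro.from_quat(o["ee_rot"])
R=tool("stand",'x',TH,0);rel(stand(-28.5,0,130),R)
c=camera("scene"); np.savez("scene14.npz",**c)
im=cv2.resize(c["pixels"],None,fx=4,fy=4,interpolation=2)[:,:,::-1].copy()
def pl(pts,col,cl=True):
    q=(proj(c,np.array(pts)/1000)+.5)*4-.5; cv2.polylines(im,[np.round(q*8).astype(int)],cl,col,1,cv2.LINE_AA,3)
p=o["position"]*1000
T=lambda x,y,z: p+R0.apply([-(z-0.7),y,x])
sq=[(1,1),(1,-1),(-1,-1),(-1,1)]
pl([T(28*a,67*b,26) for a,b in sq],(0,0,255)); pl([T(28*a,67*b,0) for a,b in sq],(255,0,0))
for y in(-11.5,11.5): pl([T(-28,y,28.6),T(28,y,28.6)],(0,255,0),False)
q=proj(c,[p/1000])[0]*4; x0,y0=int(q[0]-300),int(q[1]-300)
cv2.imwrite("pics/o14.png",im[max(y0,0):y0+600,x0:x0+600])
E
```

```text
clock: 29.35
position: [0.6001, 0.0222, 0.1856]
ee_rot: [-0.058, 0.702, 0.061, 0.707]
ft_force: [-0.1, -0.4, -1.3]
grip_width: 0.647
29.35 [600.1  22.2 185.6] q [-0.68  0.35  0.71  1.63 -0.25  1.24  0.25] F [-0.1 -0.4 -1.3] g 0.647
[[0.01, -0.17, 0.99], [0.01, 0.99, 0.17], [-1.0, 0.0, 0.01]]
turn [6.5, 15.4, 0.6] shift [27.6, -210.9, -8.0] | 16.8 212.8
```

View pics/o14.png

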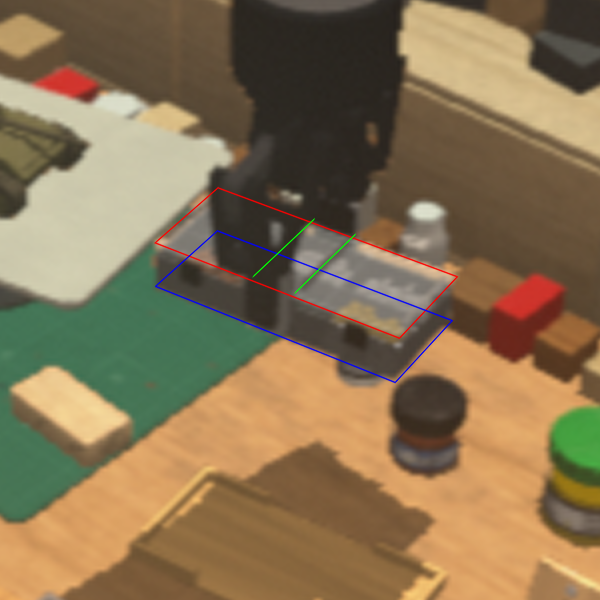

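```bash
python3 -m inch '[[[0,1,0],[0,-15,-1],0.5],[[1,3,0],[0,-40,-2],0.5],[[2,5,0],[0,-70,-3],0.5],[[3,7,0],[0,-100,-4],0.5],[[4,9,0],[3,-130,-5],0.5],[[5,11,0.5],[8,-160,-6],0.5],[[6,13,0.5],[14,-185,-7],0.5],[[6.5,15,0.6],[20,-203,-8],0.5],[[6.5,15.4,0.6],[27.5,-211,-8],0.5],[[6.5,15.4,0.6],[27.5,-211,-8],0.5]]'
python3 - <<'E'
from plan import *
stat();print(suvw())
R=tool("stand",'x',TH,0);rel(stand(-29.5,0,60),R);rel(stand(-29.5,0,10),R);p,_=saved("long");rel(p,R)
E
```

```text
clock: 30.65
position: [0.6264, -0.1876, 0.1543]
ee_rot: [-0.021, 0.794, 0.017, 0.607]
ft_force: [0.4, 0.7, -1.9]
grip_width: 0.643
30.65 [ 626.4 -187.6  154.3] q [-0.24  0.74  0.73  1.24 -0.35  1.56  0.5 ] F [ 0.4  0.7 -1.9] g 0.643
[[-0.26, -0.05, 0.96], [-0.01, 1.0, 0.05], [-0.96, 0.0, -0.26]]
[-29.16476495  -0.65052321 127.04849089]
turn [-0.0, -0.2, -0.0] shift [67.0, 0.6, -0.1] | 0.2 67.1
turn [-0.0, -0.2, -0.0] shift [117.0, 0.6, 0.1] | 0.2 117.1
turn [-0.0, -0.2, -0.0] shift [126.3, 0.6, 2.1] | 0.2 126.3
```

```bash
python3 -m inch '[[[0,0,0],[20,0.6,0],0.5],[[0,0,0],[45,0.6,0],0.5],[[0,0,0],[67,0.6,0],0.5],[[0,0,0],[85,0.6,0],0.5],[[0,0,0],[100,0.6,0],0.5],[[0,0,0],[110,0.6,0],0.5],[[0,0,0],[117,0.6,0],0.5],[[0,0,0],[117,0.6,0],0.5]]'
python3 - <<'E'
from plan import *
from workcell import camera
stat();print(suvw())
R=tool("stand",'x',TH,0);p,_=saved("long");rel(p,R)
c=camera("scene")
y0,x0=(180,350)
cv2.imwrite("pics/scene15.png",cv2.resize(c["pixels"][y0:y0+150,x0:x0+150],None,fx=4,fy=4,interpolation=2)[:,:,::-1])
E
```

```text
clock: 31.65
position: [0.5956, -0.1886, 0.0412]
ee_rot: [-0.021, 0.794, 0.017, 0.607]
ft_force: [0.7, -0.0, -0.2]
grip_width: 0.644
31.65 [ 595.6 -188.6   41.2] q [-0.25  0.78  0.69  1.43 -0.37  1.34  0.53] F [ 0.7 -0.  -0.2] g 0.644
[[-0.26, -0.05, 0.96], [-0.01, 1.0, 0.05], [-0.96, 0.0, -0.26]]
[-2.96591514e+01  5.45873535e-03  9.85157471e+00]
turn [-0.0, -0.2, -0.0] shift [9.1, 0.0, 2.1] | 0.2 9.3
```

View pics/scene15.png

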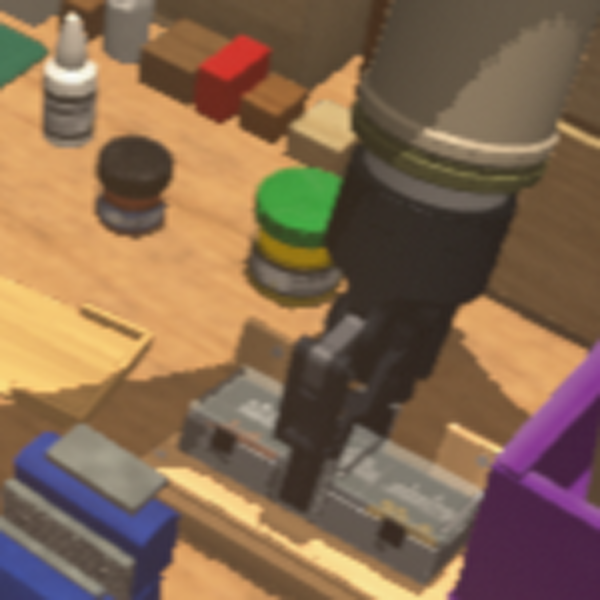

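```bash
python3 -m inch '[[[0,0,0],[3,0,0.5],0.5],[[0,0,0],[6,0,1],0.5],[[0,0,0],[8,0,1.5],0.5],[[0,0,0],[9,0,2],0.5],[[0,0,0],[9,0,2],0.5],[[0,0,0],[9,0,2],0.5]]'
python3 - <<'E'
from plan import *
print(suvw())
E
```

```text
clock: 32.45
position: [0.5956, -0.1888, 0.0328]
ee_rot: [-0.021, 0.794, 0.016, 0.607]
ft_force: [-2.3, 0.3, 5.0]
grip_width: 0.645
[-27.57502166  -0.20678713   1.7721824 ]
```

```bash
python3 -m inch '[[[0,0,0],[0.6,0,0],0.5],[[0,0,0],[0.6,0,0],0.4],[[0,0,0],[0,0,0],0.3],[[0,0,0],[0,0,0],0.15],[[0,0,0],[0,0,0],0],[[0,0,0],[0,0,0],0],[[0,0,0],[-15,0,0],0],[[0,0,0],[-45,0,0],0],[[0,0,0],[-85,0,0],0],[[0,0,0],[-130,0,0],0]]'
python3 - <<'E'
from plan import *
from workcell import camera
stat()
c=camera("scene"); np.savez("scene16.npz",**c)
y0,x0=(200,360)
im=cv2.resize(c["pixels"],None,fx=4,fy=4,interpolation=2)[:,:,::-1].copy()
def pl(pts,col,cl=True):
    q=(proj(c,np.array(pts)/1000)+.5)*4-.5; cv2.polylines(im,[np.round(q*8).astype(int)],cl,col,1,cv2.LINE_AA,3)
sq=[(1,1),(1,-1),(-1,-1),(-1,1)]
pl([stand(-28+28*a,67*b,26) for a,b in sq],(0,0,255)); pl([stand(-36+36*a,78*b,0) for a,b in sq],(255,0,0))
cv2.imwrite("pics/o16.png",im[800:1360,1440:2040])
P=cloud(c)*1000;p,r=FR["stand"];q=r.inv().apply((P-p).reshape(-1,3)).reshape(P.shape);t=np.radians(15)
u=q[...,0]*np.cos(t)-q[...,2]*np.sin(t);w=q[...,0]*np.sin(t)+q[...,2]*np.cos(t);Y=q[...,1]
m=(abs(Y)<80)&(u>-75)&(u<0)&(w>18)&(w<34); print("case Y",np.percentile(Y[m],[1,99]),"u",np.percentile(u[m],[1,99]))
m&=(u<-4)&(u>-50); A=np.c_[u[m],Y[m],np.ones(m.sum())]; print("lid plane",np.linalg.lstsq(A,w[m],rcond=None)[0],np.median(w[m]))
E
```

```text
clock: 33.7
position: [0.6299, -0.1869, 0.1605]
ee_rot: [-0.021, 0.794, 0.016, 0.607]
ft_force: [0.9, -0.4, 1.0]
grip_width: 0.999
33.7 [ 629.9 -186.9  160.5] q [-0.24  0.74  0.73  1.22 -0.35  1.58  0.5 ] F [ 0.9 -0.4  1. ] g 0.999
[[-0.26, -0.05, 0.96], [-0.01, 1.0, 0.05], [-0.97, 0.0, -0.26]]
case Y [-66.18712853  65.24575343] u [-59.16986831  -0.78011637]
lid plane [2.88830808e-03 2.87731687e-03 2.71019072e+01] 27.007323496013232
```

View pics/o16.png

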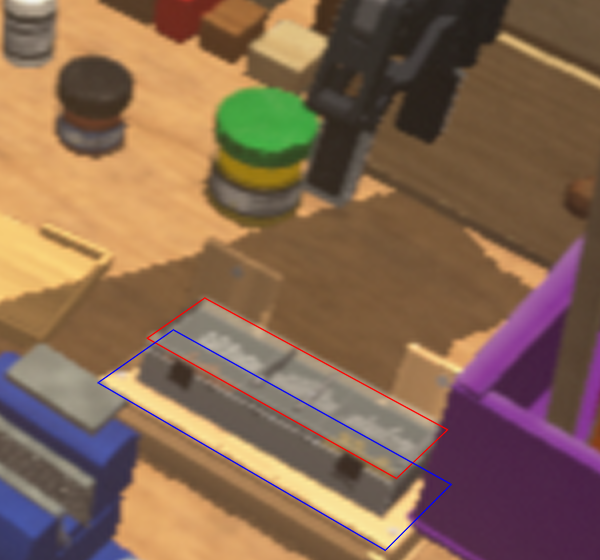

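```bash
python3 - <<'E'
from plan import *
R=tool("pad",'y',0); rel([451,57.2,160],R)
E
```

```text
turn [-89.6, -11.7, -11.5] shift [48.8, 254.4, -161.1] | 91.1 305.0
```

```bash
python3 -m inch '[[[-9,-1.2,-1.2],[0,20,-14],0],[[-18,-2.4,-2.3],[5,45,-30],0],[[-27,-3.5,-3.5],[10,71,-46],0],[[-36,-4.7,-4.6],[15,97,-62],0],[[-45,-5.9,-5.8],[20,123,-78],0],[[-54,-7,-6.9],[25,149,-95],0],[[-63,-8.2,-8.1],[30,175,-112],0.1],[[-72,-9.4,-9.2],[36,203,-129],0.2],[[-81,-10.6,-10.4],[42,230,-146],0.3],[[-89.6,-11.7,-11.5],[48.8,254.4,-161],0.35]]'
python3 - <<'E'
from plan import *
stat()
R=tool("pad",'y',0); rel([451,57.2,60],R); rel([451,57.2,9.3],R)
E
```

```text
clock: 35.0
position: [0.4508, 0.058, 0.1609]
ee_rot: [0.516, -0.483, -0.515, -0.485]
ft_force: [0.0, 0.1, 0.1]
grip_width: 0.654
35.0 [450.8  58.  160.9] q [-0.66 -0.01  0.43  2.01  0.    1.14  1.41] F [0.  0.1 0.1] g 0.654
[[0.0, -1.0, -0.06], [0.0, -0.06, 1.0], [-1.0, -0.0, 0.0]]
turn [0.2, 0.1, 0.2] shift [100.9, 0.1, -0.9] | 0.3 101.0
turn [0.2, 0.1, 0.2] shift [151.6, 0.2, -1.0] | 0.3 151.6
```

```bash
python3 -m inch '[[[0,0,0],[35,0,0],0.35],[[0,0,0],[75,0,-0.8],0.35],[[0,0,0],[105,0,-1],0.35],[[0,0,0],[130,0,-1],0.35],[[0,0,0],[145,0,-1],0.35],[[0,0,0],[151,0,-1],0.35],[[0,0,0],[151.6,0,-1],0.4],[[0,0,0],[151.6,0,-1],0.6],[[0,0,0],[151.6,0,-1],0.75],[[0,0,0],[151.6,0,-1],0.75]]' 30
python3 -m inch '[[[0,0,0],[0,0,0],0.75],[[0,0,0],[0,0,0],0.75]]'
python3 -c "
from plan import *
stat()"
```

```text
clock: 36.25
position: [0.4519, 0.0574, 0.0102]
ee_rot: [0.516, -0.483, -0.515, -0.486]
ft_force: [-1.1, -0.8, 6.7]
grip_width: 0.417
clock: 36.5
position: [0.4519, 0.0575, 0.0102]
ee_rot: [0.516, -0.483, -0.515, -0.486]
ft_force: [-0.5, -0.8, -0.6]
grip_width: 0.419
36.5 [451.9  57.5  10.2] q [-0.62  0.24  0.43  2.14 -0.14  0.79  1.53] F [-0.5 -0.8 -0.6] g 0.419
[[0.0, -1.0, -0.06], [0.0, -0.06, 1.0], [-1.0, -0.0, 0.0]]
```

```bash
python3 -m inch '[[[0,0,0],[-15,0,0],0.75],[[0,0,0],[-45,0,0],0.75],[[0,0,0],[-80,0,0],0.75],[[0,0,0],[-115,0,0],0.75],[[0,0,0],[-140,0,0],0.75],[[0,0,0],[-150,0,0],0.75],[[0,0,0],[-150,0,0],0.75]]'
python3 - <<'E'
from plan import *
stat()
rel(stand(-22.5,-38.1,140),tool("stand",'y',TH,0))
E
```

```text
clock: 37.38
position: [0.4514, 0.0572, 0.1606]
ee_rot: [0.516, -0.482, -0.515, -0.486]
ft_force: [-0.6, 0.6, -0.6]
grip_width: 0.419
37.38 [451.4  57.2 160.6] q [-0.67 -0.01  0.45  2.01  0.    1.14  1.41] F [-0.6  0.6 -0.6] g 0.419
[[0.0, -1.0, -0.06], [0.0, -0.06, 1.0], [-1.0, -0.0, 0.0]]
turn [0.5, 0.1, 15.3] shift [-4.4, -169.0, -292.7] | 15.3 338.0
```

```bash
python3 -m inch '[[[0,0,1],[0,-15,-26],0.75],[[0,0,3],[-2,-33,-58],0.75],[[0,0,5],[-4,-53,-92],0.75],[[0,0,7],[-4,-73,-126],0.75],[[0,0,9],[-4,-93,-160],0.75],[[0,0,11],[-4,-113,-194],0.75],[[0,0,13],[-4,-133,-228],0.75],[[0,0,15],[-4,-152,-262],0.75],[[0.5,0,15.3],[-4,-165,-284],0.75],[[0.5,0,15.3],[-4,-169,-292.7],0.75]]'
python3 - <<'E'
from plan import *
stat();print(suvw())
R=tool("stand",'y',TH,0);rel(stand(-22.5,-38.1,60),R);rel(stand(-22.5,-38.1,38),R)
E
```

```text
clock: 38.62
position: [0.6377, -0.2261, 0.1623]
ee_rot: [-0.444, 0.55, 0.573, 0.415]
ft_force: [-0.3, -0.2, -0.6]
grip_width: 0.416
38.62 [ 637.7 -226.1  162.3] q [-0.11  0.75  0.61  1.15 -0.28  1.59  2.07] F [-0.3 -0.2 -0.6] g 0.416
[[-0.26, -0.96, -0.05], [-0.01, -0.05, 1.0], [-0.97, 0.26, 0.0]]
[-22.41571645 -39.67255361 137.22061421]
turn [-0.1, 0.1, -0.2] shift [77.2, -0.2, 1.4] | 0.3 77.2
turn [-0.1, 0.1, -0.2] shift [99.2, -0.3, 1.4] | 0.3 99.2
```

```bash
python3 -m inch '[[[0,0,0],[20,0,1],0.75],[[0,0,0],[45,0,1.4],0.75],[[0,0,0],[65,0,1.4],0.75],[[0,0,0],[82,0,1.4],0.75],[[0,0,0],[93,0,1.4],0.75],[[0,0,0],[100,0,1.4],0.75],[[0,0,0],[102.5,0,1.4],0.75],[[0,0,0],[102.5,0,1.4],0.75]]'
python3 - <<'E'
from plan import *
stat();print(suvw())
R=tool("stand",'y',TH,0);rel(stand(-22,-38.1,32.3),R)
from workcell import camera
c=camera("scene")
y0,x0=(180,350)
cv2.imwrite("pics/scene17.png",cv2.resize(c["pixels"][y0:y0+150,x0:x0+150],None,fx=4,fy=4,interpolation=2)[:,:,::-1])
E
```

```text
clock: 39.62
position: [0.611, -0.226, 0.0637]
ee_rot: [-0.444, 0.55, 0.573, 0.415]
ft_force: [-0.3, 0.5, -0.6]
grip_width: 0.415
39.62 [ 611.  -226.    63.7] q [-0.12  0.77  0.59  1.33 -0.29  1.39  2.09] F [-0.3  0.5 -0.6] g 0.415
[[-0.26, -0.96, -0.05], [-0.01, -0.05, 1.0], [-0.97, 0.26, 0.0]]
[-22.64103388 -38.20545636  35.07198512]
turn [-0.1, 0.1, -0.2] shift [2.8, -0.6, 0.1] | 0.2 2.8
```

View pics/scene17.png

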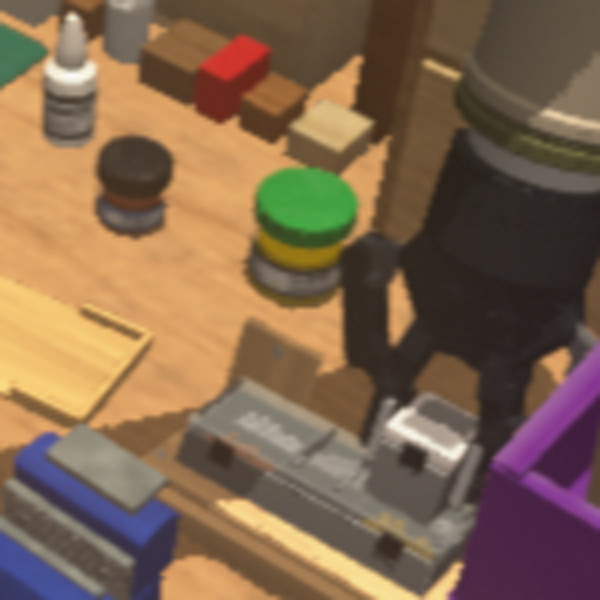

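```bash
python3 -m inch '[[[0,0,0],[1.2,-0.5,0],0.75],[[0,0,0],[2.2,-0.7,0],0.75],[[0,0,0],[2.8,-0.7,0],0.75],[[0,0,0],[2.8,-0.7,0],0.75]]'
python3 -c "
from plan import *
print(suvw())"
```

```text
clock: 40.17
position: [0.6114, -0.2261, 0.0616]
ee_rot: [-0.444, 0.55, 0.573, 0.415]
ft_force: [0.0, 0.4, 6.0]
grip_width: 0.415
[-21.7025052  -38.30192574  33.07762901]
```

Contact (6 N up). Release gently and withdraw along the normal.

```bash
python3 -m inch '[[[0,0,0],[0,0,0],0.7],[[0,0,0],[0,0,0],0.6],[[0,0,0],[0,0,0],0.5],[[0,0,0],[0,0,0],0.4],[[0,0,0],[0,0,0],0.38],[[0,0,0],[-10,0,0],0.38],[[0,0,0],[-30,0,0],0.38],[[0,0,0],[-60,0,0],0.35],[[0,0,0],[-100,0,0],0.35],[[0,0,0],[-110,0,0],0.35]]'
python3 - <<'E'
from plan import *
from workcell import camera
stat()
c=camera("scene"); np.savez("scene18.npz",**c)
im=cv2.resize(c["pixels"],None,fx=4,fy=4,interpolation=2)[:,:,::-1].copy()
def pl(pts,col,cl=True):
    q=(proj(c,np.array(pts)/1000)+.5)*4-.5; cv2.polylines(im,[np.round(q*8).astype(int)],cl,col,1,cv2.LINE_AA,3)
sq=[(1,1),(1,-1),(-1,-1),(-1,1)]
pl([stand(-22+22*a,-38+18*b,66) for a,b in sq],(0,0,255))
cv2.imwrite("pics/o18.png",im[800:1360,1440:2040])
R=tool("pad",'y',0); rel([446,133,160],R)
E
```

```text
clock: 41.42
position: [0.6416, -0.2251, 0.1712]
ee_rot: [-0.446, 0.549, 0.571, 0.416]
ft_force: [-0.5, -0.4, -0.3]
grip_width: 0.654
41.42 [ 641.6 -225.1  171.2] q [-0.11  0.75  0.61  1.13 -0.28  1.6   2.06] F [-0.5 -0.4 -0.3] g 0.654
[[-0.26, -0.97, -0.05], [-0.01, -0.05, 1.0], [-0.97, 0.26, -0.0]]
turn [-0.3, -0.0, -14.9] shift [55.6, 167.8, 367.8] | 14.9 408.1
```

View pics/o18.png

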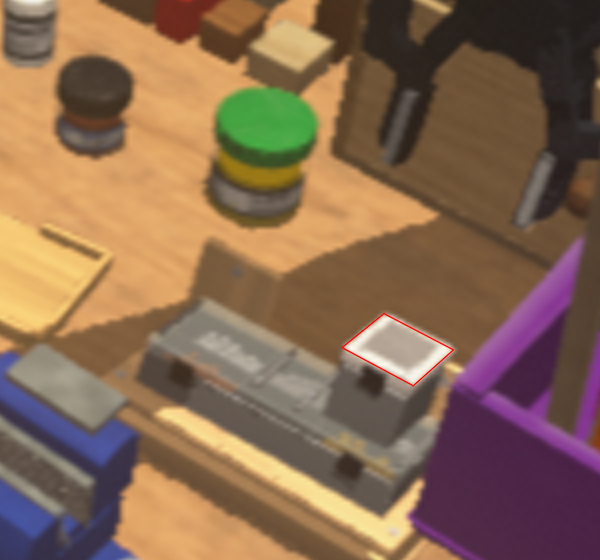

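Tall case is back in place, matching its model outline. Now the flat one.

```bash
python3 -m inch '[[[0,0,-1],[4,12,27],0.35],[[0,0,-3],[9,28,62],0.35],[[0,0,-5],[15,46,102],0.35],[[0,0,-7],[21,65,142],0.35],[[0,0,-8],[27,83,182],0.35],[[0,0,-10],[33,101,222],0.35],[[0,0,-11],[39,119,262],0.35],[[0,0,-13],[45,137,302],0.35],[[0,0,-14],[51,154,338],0.35],[[0,0,-14.9],[55.6,168,362],0.35]]'
python3 - <<'E'
from plan import *
stat()
R=tool("pad",'y',0); rel([446,133.1,60],R); rel([446,133.1,6.2],R)
E
```

```text
clock: 42.72
position: [0.4444, 0.1287, 0.1593]
ee_rot: [0.513, -0.487, -0.513, -0.486]
ft_force: [0.5, 0.1, -0.4]
grip_width: 0.649
42.73 [444.4 128.7 159.3] q [-0.84  0.01  0.47  1.99 -0.01  1.14  1.26] F [ 0.5  0.1 -0.4] g 0.649
[[-0.0, -1.0, -0.05], [-0.0, -0.05, 1.0], [-1.0, 0.0, -0.0]]
turn [-0.2, -0.0, -0.0] shift [99.3, -1.8, 4.4] | 0.2 99.4
turn [-0.2, -0.0, -0.0] shift [153.1, -1.9, 4.4] | 0.2 153.2
```

```bash
python3 -m inch '[[[0,0,0],[35,-1.5,4.4],0.35],[[0,0,0],[75,-1.9,4.4],0.35],[[0,0,0],[105,-1.9,4.4],0.35],[[0,0,0],[130,-1.9,4.4],0.35],[[0,0,0],[145,-1.9,4.4],0.35],[[0,0,0],[152,-1.9,4.4],0.35],[[0,0,0],[153,-1.9,4.4],0.4],[[0,0,0],[153,-1.9,4.4],0.6],[[0,0,0],[153,-1.9,4.4],0.75],[[0,0,0],[153,-1.9,4.4],0.75]]'
python3 -m inch '[[[0,0,0],[0,0,0],0.75],[[0,0,0],[0,0,0],0.75]]'
python3 -m inch '[[[0,0,0],[-15,0,0],0.75],[[0,0,0],[-45,0,0],0.75],[[0,0,0],[-80,0,0],0.75],[[0,0,0],[-115,0,0],0.75],[[0,0,0],[-140,0,0],0.75],[[0,0,0],[-150,0,0],0.75],[[0,0,0],[-150,0,0],0.75]]'
python3 - <<'E'
from plan import *
stat()
rel(stand(-22.5,38,140),tool("stand",'y',TH,0))
from workcell import camera
c=camera("scene")
y0,x0=(150,200)
cv2.imwrite("pics/scene19.png",cv2.resize(c["pixels"][y0:y0+150,x0:x0+150],None,fx=4,fy=4,interpolation=2)[:,:,::-1])
E
```

```text
clock: 43.98
position: [0.4466, 0.1334, 0.007]
ee_rot: [0.514, -0.486, -0.513, -0.486]
ft_force: [-1.9, 0.3, 6.5]
grip_width: 0.42
clock: 44.22
position: [0.4466, 0.1334, 0.0071]
ee_rot: [0.514, -0.486, -0.513, -0.486]
ft_force: [-0.8, 0.6, -0.5]
grip_width: 0.416
clock: 45.1
position: [0.4466, 0.1335, 0.1574]
ee_rot: [0.514, -0.486, -0.513, -0.487]
ft_force: [0.1, -0.7, -0.7]
grip_width: 0.417
45.1 [446.6 133.5 157.4] q [-0.86  0.02  0.48  1.99 -0.01  1.13  1.25] F [ 0.1 -0.7 -0.7] g 0.417
[[0.0, -1.0, -0.05], [0.0, -0.05, 1.0], [-1.0, -0.0, 0.0]]
turn [0.0, 0.0, 15.1] shift [-7.5, -172.0, -291.7] | 15.1 338.7
```

View pics/scene19.png

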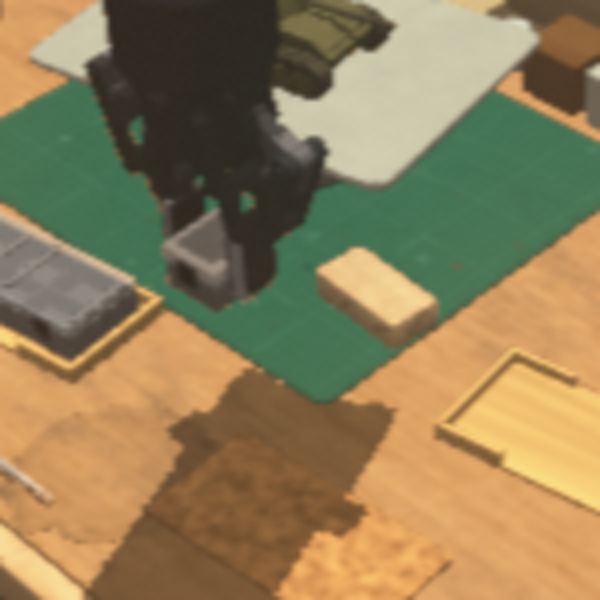

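```bash
python3 -m inch '[[[0,0,1],[0,-15,-26],0.75],[[0,0,3],[-2,-33,-58],0.75],[[0,0,5],[-4,-53,-92],0.75],[[0,0,7],[-5,-73,-126],0.75],[[0,0,9],[-6,-93,-160],0.75],[[0,0,11],[-7,-113,-194],0.75],[[0,0,13],[-7.5,-133,-228],0.75],[[0,0,15],[-7.5,-152,-262],0.75],[[0,0,15.1],[-7.5,-167,-284],0.75],[[0,0,15.1],[-7.5,-172,-291.7],0.75]]'
python3 - <<'E'
from plan import *
stat();print(suvw())
R=tool("stand",'y',TH,0);rel(stand(-22.3,38,35),R)
E
```

```text
clock: 46.4
position: [0.6333, -0.1504, 0.1622]
ee_rot: [-0.444, 0.551, 0.573, 0.414]
ft_force: [0.2, 0.5, -1.8]
grip_width: 0.417
46.4 [ 633.3 -150.4  162.2] q [-0.25  0.7   0.64  1.24 -0.3   1.57  1.98] F [ 0.2  0.5 -1.8] g 0.417
[[-0.26, -0.96, -0.05], [-0.01, -0.05, 1.0], [-0.96, 0.26, -0.0]]
[-22.6334442   36.14143376 136.99974249]
turn [-0.1, -0.0, -0.2] shift [102.0, -0.8, 1.9] | 0.3 102.0
```

```bash
python3 -m inch '[[[0,0,0],[20,0,1.5],0.75],[[0,0,0],[45,-0.5,1.9],0.75],[[0,0,0],[65,-0.5,1.9],0.75],[[0,0,0],[82,-0.5,1.9],0.75],[[0,0,0],[93,-0.5,1.9],0.75],[[0,0,0],[100,-0.5,1.9],0.75],[[0,0,0],[103,-0.8,1.9],0.75],[[0,0,0],[103,-0.8,1.9],0.75]]'
python3 - <<'E'
from plan import *
stat();print(suvw())
R=tool("stand",'y',TH,0);rel(stand(-22,38,29.8),R)
from workcell import camera
c=camera("scene")
y0,x0=(180,350)
cv2.imwrite("pics/scene20.png",cv2.resize(c["pixels"][y0:y0+150,x0:x0+150],None,fx=4,fy=4,interpolation=2)[:,:,::-1])
E
```

```text
clock: 47.4
position: [0.6072, -0.15, 0.0628]
ee_rot: [-0.444, 0.551, 0.573, 0.414]
ft_force: [0.1, -0.6, 0.1]
grip_width: 0.415
47.4 [ 607.2 -150.    62.8] q [-0.26  0.73  0.62  1.41 -0.32  1.37  2.  ] F [ 0.1 -0.6  0.1] g 0.415
[[-0.26, -0.96, -0.05], [-0.01, -0.05, 1.0], [-0.96, 0.26, -0.0]]
[-22.10317238  37.96735875  34.28592483]
turn [-0.1, -0.0, -0.2] shift [4.5, -0.1, 0.0] | 0.2 4.5
```

View pics/scene20.png

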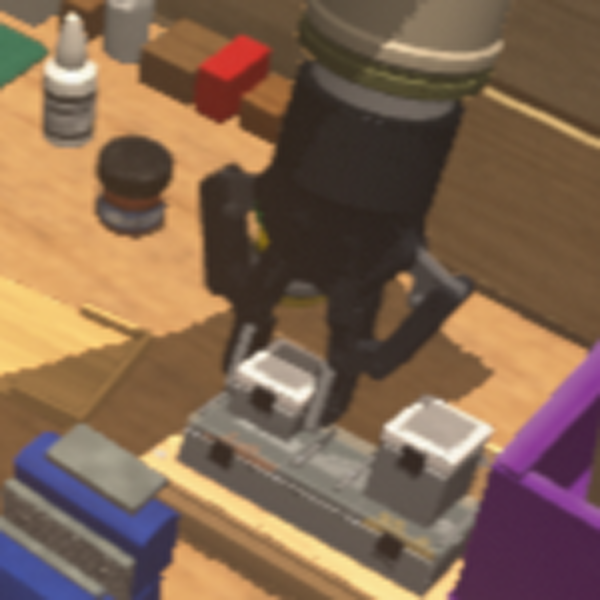

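```bash
python3 -m inch '[[[0,0,0],[1.5,0,0],0.75],[[0,0,0],[3,0,0],0.75],[[0,0,0],[4,0,0],0.75],[[0,0,0],[4.5,0,0],0.75],[[0,0,0],[4.5,0,0],0.75]]'
python3 -c "
from plan import *
print(suvw())"
```

```text
clock: 48.08
position: [0.6061, -0.1501, 0.0587]
ee_rot: [-0.444, 0.551, 0.572, 0.414]
ft_force: [-0.3, 0.3, -0.1]
grip_width: 0.415
[-22.09615316  37.87487563  29.97393194]
```

```bash
python3 -m inch '[[[0,0,0],[0.6,0,0.1],0.75],[[0,0,0],[0.9,0,0],0.75],[[0,0,0],[0.9,0,0],0.75]]'
python3 -c "
from plan import *
print(suvw())"
```

```text
clock: 48.45
position: [0.6061, -0.1501, 0.0586]
ee_rot: [-0.444, 0.55, 0.572, 0.415]
ft_force: [-0.5, 1.1, 6.7]
grip_width: 0.417
[-22.03948846  37.90402194  29.8930829 ]
```

Contact. Release and withdraw.

```bash
python3 -m inch '[[[0,0,0],[0,0,0],0.7],[[0,0,0],[0,0,0],0.6],[[0,0,0],[0,0,0],0.5],[[0,0,0],[0,0,0],0.4],[[0,0,0],[0,0,0],0.38],[[0,0,0],[-10,0,0],0.38],[[0,0,0],[-30,0,0],0.38],[[0,0,0],[-60,0,0],0.35],[[0,0,0],[-100,0,0],0.35],[[0,0,0],[-130,0,0],0.35]]'
python3 -m inch '[[[0,0,0],[-10,20,40],0.35],[[0,0,0],[-20,40,90],0.35],[[0,0,0],[-20,70,145],0.35],[[0,0,0],[-20,90,200],0.35],[[0,0,0],[-20,110,250],0.35],[[0,0,0],[-20,130,300],0.35],[[0,0,0],[-20,140,340],0.35],[[0,0,0],[-20,150,360],0.35],[[0,0,0],[-20,150,360],0.35]]'
python3 - <<'E'
from plan import *
from workcell import camera
stat()
sq=[(1,1),(1,-1),(-1,-1),(-1,1)]
out=[]
for n in("scene","top"):
    c=camera(n); np.savez(f"{n}21.npz",**c)
    im=cv2.resize(c["pixels"],None,fx=4,fy=4,interpolation=2)[:,:,::-1].copy()
    def pl(pts,col,cl=True):
        q=(proj(c,np.array(pts)/1000)+.5)*4-.5; cv2.polylines(im,[np.round(q*8).astype(int)],cl,col,1,cv2.LINE_AA,3)
    pl([stand(-22+22*a,-38+18*b,66) for a,b in sq],(0,0,255))
    pl([stand(-22+22*a,38+18*b,52) for a,b in sq],(0,0,255))
    pl([stand(-28+28*a,67*b,26) for a,b in sq],(255,0,0))
    pl([loc("etray",28*a,67*b,30) for a,b in sq],(255,0,0))
    y,x=(800,1440) if n=="scene" else (700,1520)
    out.append(im[y:y+400,x:x+560])
    y,x=(560,640) if n=="scene" else (960,560)
    out.append(im[y:y+400,x:x+560])
cv2.imwrite("pics/o21.png",cv2.resize(np.vstack([np.hstack(out[:2]),np.hstack(out[2:])]),(800,571)))
for n in("top","scene"):
  for k in("0","21"):
    c=load(n,k);P=cloud(c)*1000;p,r=FR["stand"];q=r.inv().apply((P-p).reshape(-1,3)).reshape(P.shape);t=np.radians(15)
    u=q[...,0]*np.cos(t)-q[...,2]*np.sin(t);w=q[...,0]*np.sin(t)+q[...,2]*np.cos(t);Y=q[...,1]
    for nm,s,h in(("tall",-38,66),("flat",38,52)):
        m=(abs(Y-s)<30)&(u>-55)&(abs(w-h)<4)&(u<5); print(n,k,nm,"u",np.percentile(u[m],[3,97]).mean().round(1),"Y",np.percentile(Y[m],[3,97]).mean().round(1),"w",np.median(w[m]).round(1))
E
```

```text
clock: 49.7
position: [0.6409, -0.1483, 0.1866]
ee_rot: [-0.445, 0.55, 0.572, 0.415]
ft_force: [0.2, -0.1, 0.4]
grip_width: 0.65
clock: 50.82
position: [0.4821, 0.2056, 0.2451]
ee_rot: [-0.446, 0.549, 0.573, 0.414]
ft_force: [0.5, -0.3, 0.2]
grip_width: 0.65
50.83 [482.1 205.6 245.1] q [-0.88  0.32  0.57  1.53 -0.24  1.6   1.34] F [ 0.5 -0.3  0.2] g 0.65
[[-0.26, -0.96, -0.06], [-0.01, -0.05, 1.0], [-0.97, 0.26, -0.0]]
top 0 tall u -20.3 Y -37.8 w 66.6
top 0 flat u -18.5 Y 38.4 w 52.4
top 21 tall u -20.7 Y -37.9 w 66.6
top 21 flat u -19.2 Y 38.8 w 52.6
scene 0 tall u -23.8 Y -38.2 w 67.0
scene 0 flat u -20.8 Y 41.9 w 52.7
scene 21 tall u -24.3 Y -38.6 w 66.8
scene 21 flat u -20.8 Y 42.1 w 52.8
```

View pics/o21.png

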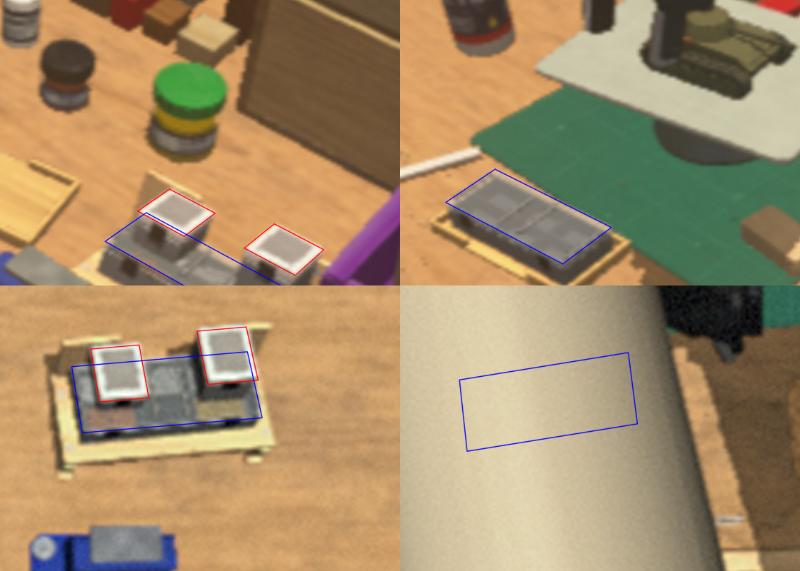

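```bash
python3 -c "
from workcell import manip
print(manip.hand_in())"
```

```text
the job is handed in; nothing more can be done
None
```

I swapped the long cases and put both small cases back, then handed the job in at about 51 s of the 144 s allowed. The hand-in reports no verdict.

The order was: both small cases onto the cork pad, the empty case into the vacant tray, the full case onto the stand against the backstop, then the tall and flat cases back on their own sides.

What the last checks showed:
- **Small cases:** compared with the pictures from the start, both are within about 1 mm of where they stood, and flat.
- **Full case:** its lid lies parallel to the deck to within about 0.3°, centred to about 1 mm and touching the backstop.
- **Empty case:** in the final scene picture it sits flat inside the empties tray. The arm hid that tray from the top camera, so only one view confirms this.
- **Robot:** the gripper was clear of everything with no contact force, and I saw nothing tip or slip.

The two cameras disagreed by about 3 mm along x on the stand. I used the mean, and the grasps confirmed it.

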